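# Row up setting blocks on a sine plate, then wedge its roller off the rests and hold

## Task

Nudge the three olive setting blocks square and flush with their ends against the dark stop rail of the sine plate. Then take the wedge by its blue grip and push it under the plate's free roller until the roller just lifts off its two rests (about 3 mm, no more than 6 mm), and keep hold of the wedge there so I can slip a gauge block in: finish still gripping it, with the blocks still in their row. Leave everything else on the bench where it is.

Things in the scene. Friction and masses are not known exactly. Their poses are not given: they have to be found in the camera images.
- plate_base: fixed grey base of a small sine plate, 136 x 104 mm; origin on the bench under its middle, z up, x from the free (wedge) end to the hinge end, about along world +y (within 12 degrees); y across. Two side rails 16 mm wide, 14.5 mm high leave a 72 mm channel of bare bench between. On the +y side, at x = -24 mm, a lock strap with black nut stands 52 mm high, up to 13 mm outside the plate
- tilt_plate (a joint): plate hinge, rad: 0 = free roller on its rests, grows as the free end rises (0.01 rad = 1.0 mm at the roller). Axis along y at x = +50 mm, 26 mm above the bench; moves freely, falls back if not held up. Steel plate 0.6 to 1.0 kg, x = -65 to +65 mm in the base's frame, 104 mm wide, 16 mm thick, top 48 mm above the bench when down
- free_roller (a point): middle of the axis of the free roller, fixed across the underside of the plate: 20 mm diameter, 104 mm long along y. At rest its axis is 26 mm and its underside 16 mm above the bench, at x = -50 mm in the base's frame; the plate's free edge overhangs it by 15 mm. Moves with the plate
- stop_face (a point): on the plate's top, foot of the stop rail's face that looks to the free end, at its middle (base's x = +40 mm, 48 mm above the bench when down); x points into the rail, y along it, z up out of the plate. The dark rail is 100 mm long, 8 mm thick, 12 mm high. Moves with the plate
- wedge: loose wedge, 0.35 kg, 146 mm long; origin under the middle of its blue grip, z up, x towards the thin tip. Grip: x = -18 to +18 mm, 30 mm wide, 32 mm high. Brass ramp 28 mm wide, 26 mm high at x = +18, falling evenly to 4 mm at x = +128 mm (20 mm of push lifts 4 mm). Slides on the bench, friction 0.5 to 0.7. Lifting starts when its origin is 68 mm before the roller axis; takes up to 10 N
- wedge_tip (a point): middle of the lower edge of the wedge's thin tip, 128 mm ahead of the wedge's origin
- block_a: olive painted setting block, 18 x 34 x 9 mm, 20 g, loose on the plate, up to 45 mm short of the stop rail (the one nearest the -y side of the plate, farthest from the robot); origin under its middle, its y along the 34 mm length, z up. Starts askew within 0.22 rad, an end face towards the rail. Flush and square, an 18 mm end face lies on the stop rail and the origin is 17 mm before the rail's face
- block_b: olive painted setting block, 18 x 34 x 9 mm, 20 g, loose on the plate, up to 45 mm short of the stop rail (the middle one); origin under its middle, its y along the 34 mm length, z up. Starts askew within 0.22 rad, an end face towards the rail. Flush and square, an 18 mm end face lies on the stop rail and the origin is 17 mm before the rail's face
- block_c: olive painted setting block, 18 x 34 x 9 mm, 20 g, loose on the plate, up to 45 mm short of the stop rail (the one nearest the +y side of the plate, nearest to the robot); origin under its middle, its y along the 34 mm length, z up. Starts askew within 0.22 rad, an end face towards the rail. Flush and square, an 18 mm end face lies on the stop rail and the origin is 17 mm before the rail's face
- ring_gauge: bystander: plain steel setting ring lying flat, 48 mm across, 14 mm high; origin under its middle
- test_weight: bystander: small bright check weight with a knob, 22 mm across, 37 mm high; origin under its middle
- solvent_bottle: bystander: white squeeze bottle with a red spout cap, 46 mm across, 130 mm high; origin under its middle
- pen_blue: bystander: blue pen lying on the bench, 10 x 150 x 12 mm, long along its y; origin under its middle
- scissors: bystander: black thread scissors lying flat, 62 x 162 x 8 mm, long along its y; origin under the middle
There are look-alikes about, which are no part of the job. Of the things that look like the plate_base, the larger one is meant.

How it is judged:
By the outcome, as a careful person would: the job done as asked, in the order asked, and still so for the second after the job is handed in, while the arm keeps its last pose, push and grip.
It also fails if it takes over 48 s, if anything falls off the work surface, if the arm or the gripper's body presses on something with over 40 N, if the wrist force passes 120 N, or if a joint passes its speed limit or range.

## Robot

A 6-joint arm with a two-finger parallel gripper is mounted at the origin on a cart in front of the work surface, level with it; the furniture and walls round the work are solid. World frame = base frame: x ahead of the robot, y to its left, z up, the work surface at z = 0. Lengths are in m, angles in rad, forces in N, time in s.
With the tool pointing down it reaches from about 0.35 to 0.975 m from the base axis. Payload 4.9 kg.
Tool frame: the origin (TCP) lies at the very end of the fingers, on their centre line; the grasp point (between the pads) lies 19 mm behind it; y points along the fingers, z is the direction in which the jaws open and shut, and the axes are right-handed (so a half turn about y gives the same grasp; the last joint's range is limited). The gripper opens to 85 mm and grips with 20 to 120 N. Pads are 22 mm wide; open, the fingers measure 114 mm over their backs; the gripper's body (76 mm by 85 mm) begins 54 mm behind the grasp point. The pads swing forward as they close: fully open they stand 13 mm farther back than shut.
Start: joints at [-1.319, 0.053, 1.613, -0, 1.476, -0.119], TCP at [0.226, -0.583, 0.206] pointing down, gripper open.
Joint ranges: [-3.01, 3.01], [-1.01, 2.22], [0.06, 2.58], [-1.02, 4.17], [0.09, 2.62], [-3.14, 3.14]. Speed limits (rad/s): [2.57, 2.57, 3.14, 3.14, 3.14, 3.14].

## Interface

Orientations are given as a rotation vector (axis times angle).
In Python, from station import ctrl gives the robot as it stands.
- The arm moves only by the tool arm_command, never from a script. Its argument "steps" is a list of rows, each a list of 3 entries, a list of its own where there are three numbers: the shift along the tool's x, y, z in m, then the turn, a rotation vector about the tool's x, y, z in degrees, then the opening, from 0 (shut) to 1 (fully open). In form: [[[dx, dy, dz], [ax, ay, az], gripper], ...]. A call has 1 to 5 rows; each row is the pose to reach, as a shift and turn from the pose measured when the call began, along the tool's axes at that moment; what a row does not reach only later rows make up. A row lasts 1/10 s, in which the tool goes at most 50 mm and 8.59 degrees, less where a joint would pass 70% of its speed; a pose out of reach is approached as far as the arm can. A call with a gripper value outside its range is refused whole. The fingers move at their own pace and stop on an object; "force" is the grip in N (left out, the last holds). Time passes only in rows, so rows that repeat a pose let the fingers close. It gives the time, the measured TCP pose, the force and the opening at its end, in the units of the state.
- ctrl.get_obs(): the state, without advancing time (a new reading comes with each control period).
- ctrl.get_image(name): name is "side" or "top"; returns a dict with "img" (400x640x3 uint8, red, green, blue), "camera_matrix" (3x3 intrinsics, pixels), "world_from_camera" (4x4, takes a point from camera to world coordinates). Camera axes: x right, y up, looking along -z (the intrinsics and any distortion apply to the point x, -y, -z); pixel columns grow to the right and rows downward; lengths in m; the calibration is good to about 2 mm. A picture is of the moment at which its call begins. There is no depth.
- ctrl.finish_job(): hands the job in, once; it reports no verdict.
Trained networks look in a picture, given as the dict that the camera call returned (one of the last four; its "shot" number tells which), for a name from the list of things; names that differ only in an ending like _2 or _b are one class to them, and where a whole thing is asked for, a point or a joint stands for the part that bears it (a point fixed in the world has none). Each returns a list of dicts, best first, with "confidence" (0 to 1); they miss things now and then, are a little off and sometimes report something else, mostly with a low value. They report only what shows in the picture. A call takes as long as a camera call. They do not tell look-alikes from the thing itself.
- ctrl.boxes_of(picture, name): "position" ([row, column] in pixels, amid what is visible of it).
The state is a dict: "t": time; "q": joint angles; "dq": joint speeds; "effort": joint torques, N m; "tool_pos": TCP position; "tool_rot": TCP orientation; "contact_force": force on the tool from outside, world axes, zero at the start; "wrist_torque": the same for the moment, N m; "opening": finger opening in m.
Only numpy, scipy, OpenCV 4.12 (cv2) and the standard library are available. Lean on these libraries where they do the work, as an engineer would, in place of code of your own. Each camera call takes 0.05 s, during which the arm holds its last target.

## Working session

There is one attempt and no reset: what is moved stays moved. The work goes in short steps, Python scripts to look and compute and a tool call to move; the robot and the scene stay as the last step left them, time stands still between calls to the robot, and variables do not carry over. Pictures are saved under pics/ and viewed, and the job is handed in when it is done.

Besides the shell and the picture viewer there is one more tool, called after "Request:" as name(argument=value, ...), one argument or row to a line, values as JSON. arm_command: Moves the arm, as the interface text tells. Its arguments: {"type":"object","properties":{"steps":{"type":"array"},"force":{"type":"number"}},"required":["steps"]}

```bash
ls; mkdir -p pics; cat > h.py <<'E'
import numpy as np, cv2
from station import ctrl
from scipy.spatial.transform import Rotation as R
def ray(p,rc):
    K=np.array(p["camera_matrix"]);T=np.array(p["world_from_camera"])
    d=np.linalg.inv(K)@np.array([rc[1],rc[0],1.]);d=np.array([d[0],-d[1],-d[2]])
    return T[:3,3],T[:3,:3]@d
def at(p,rc,z):
    o,d=ray(p,rc);return o+d*(z-o[2])/d[2]
def px(p,X):
    K=np.array(p["camera_matrix"]);T=np.array(p["world_from_camera"])
    c=T[:3,:3].T@(np.array(X)-T[:3,3]);v=K@np.array([c[0],-c[1],-c[2]]);return v[1]/v[2],v[0]/v[2]
def save(img,n): cv2.imwrite("pics/"+n,cv2.cvtColor(np.ascontiguousarray(img),cv2.COLOR_RGB2BGR))
E
python3 - <<'E'
from h import *
import pickle
for n in("top","side"):
    p=ctrl.get_image(n);save(p["img"],n+"1.png");pickle.dump(p,open(n+"1.pkl","wb"))
    print(n,p.keys(),np.round(p["world_from_camera"],3).tolist(),np.round(p["camera_matrix"],1).tolist())
    for k in["plate_base","wedge","wedge_tip","block_a","free_roller","stop_face"]:
        print(k,[(np.round(b["position"]).tolist(),round(b["confidence"],2)) for b in ctrl.boxes_of(p,k)])
o=ctrl.get_obs();print({k:np.round(v,3).tolist() for k,v in o.items()});print(R.from_rotvec(o["tool_rot"]).as_matrix().round(3))
E
```

```text
pics
top dict_keys(['img', 'camera_matrix', 'world_from_camera', 'shot']) [[0.004, 0.998, -0.066, 0.38], [-1.0, 0.004, -0.006, -0.073], [-0.006, 0.066, 0.998, 1.266], [0.0, 0.0, 0.0, 1.0]] [[509.9, 0.0, 326.5], [0.0, 509.9, 197.6], [0.0, 0.0, 1.0]]
plate_base [([230.0, 204.0], 0.91), ([195.0, 334.0], 0.75)]
wedge [([216.0, 430.0], 0.75)]
wedge_tip [([218.0, 429.0], 0.6)]
block_a [([183.0, 336.0], 0.65), ([200.0, 338.0], 0.55)]
free_roller [([234.0, 202.0], 0.57)]
stop_face [([236.0, 206.0], 0.83), ([203.0, 341.0], 0.7)]
side dict_keys(['img', 'camera_matrix', 'world_from_camera', 'shot']) [[-0.996, 0.058, -0.067, 0.377], [-0.088, -0.643, 0.76, 0.884], [0.001, 0.763, 0.646, 0.873], [0.0, 0.0, 0.0, 1.0]] [[496.2, 0.0, 310.2], [0.0, 496.2, 204.4], [0.0, 0.0, 1.0]]
plate_base [([317.0, 339.0], 0.77), ([208.0, 310.0], 0.64)]
wedge [([165.0, 331.0], 0.66)]
wedge_tip [([166.0, 331.0], 0.82)]
block_a [([191.0, 323.0], 0.45)]
free_roller [([315.0, 345.0], 0.86), ([206.0, 313.0], 0.73)]
stop_face [([310.0, 339.0], 0.83), ([205.0, 314.0], 0.65)]
{'t': 0.7, 'q': [-1.319, 0.053, 1.613, 0.0, 1.476, -0.119], 'dq': [0.0, -0.0, -0.0, 0.001, -0.001, 0.0], 'effort': [-0.0, -39.356, -37.037, -0.0, 0.001, 0.0], 'tool_pos': [0.226, -0.583, 0.206], 'tool_rot': [-0.379, 2.019, -2.019], 'contact_force': [0.148, -0.474, -0.369], 'wrist_torque': [-0.052, 0.002, 0.022], 'opening': 0.085}
[[-0.932  0.     0.362]
 [-0.362 -0.    -0.932]
 [ 0.    -1.     0.   ]]
```

View pics/top1.png

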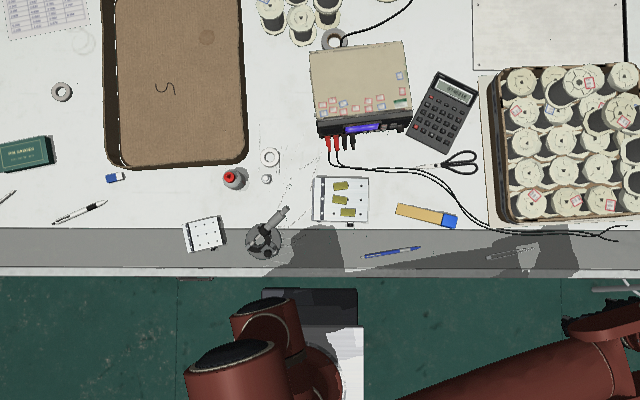

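View pics/side1.png

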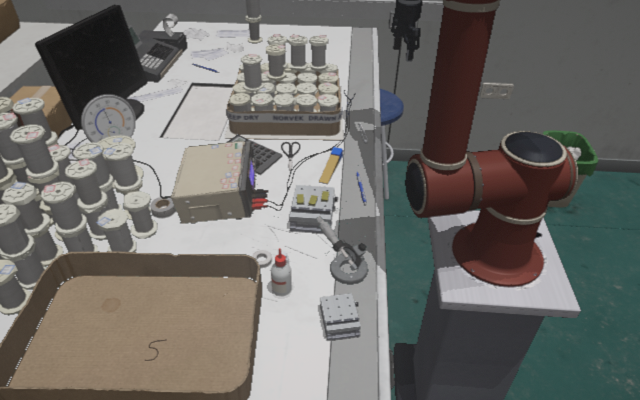

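```bash
python3 - <<'E'
import cv2
i=cv2.imread("pics/top1.png");cv2.imwrite("pics/top1c.png",cv2.resize(i[140:260,275:495],None,fx=3.6,fy=3.6,interpolation=cv2.INTER_CUBIC))
i=cv2.imread("pics/side1.png");cv2.imwrite("pics/side1c.png",cv2.resize(i[120:260,230:410],None,fx=4.2,fy=4.2,interpolation=cv2.INTER_CUBIC))
E
```

```text
(no output)
```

View pics/top1c.png

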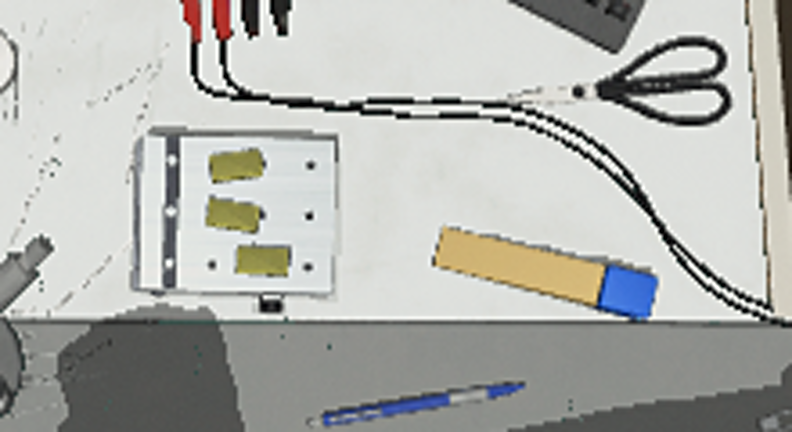

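View pics/side1c.png

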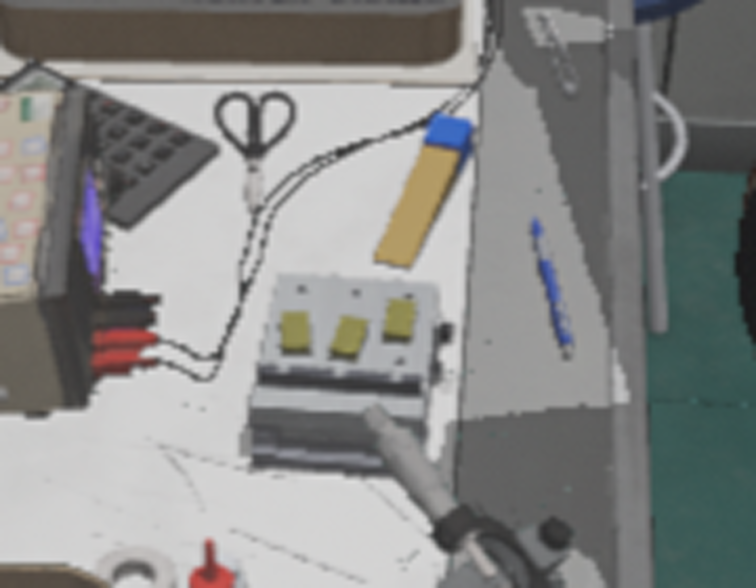

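The job's plate is the larger one, near top px (199,340), with three olive blocks. The smaller look-alike is at (235,204) and carries no blocks. The only wedge is at (216,427), with its blue grip at (221,450). The pen at (252,390) and the eraser at (178,115) are also blue, but neither is the wedge. Next I'll measure precisely.

```bash
cat > seg.py <<'E'
from h import *
def poly(p,m,z):
    ys,xs=np.nonzero(m);P=np.array([at(p,(y,x),z) for y,x in zip(ys,xs)])[:,:2]
    c=P.mean(0);w,v=np.linalg.eigh(np.cov((P-c).T));a=v[:,1]
    return c,np.degrees(np.arctan2(a[1],a[0])),np.sqrt(12*w[::-1]),len(xs)
def comps(m,mn=20):
    n,l,s,_=cv2.connectedComponentsWithStats(m.astype(np.uint8),connectivity=4);return [l==i for i in range(1,n) if s[i,4]>=mn]
def hsv(p): return cv2.cvtColor(p["img"],cv2.COLOR_RGB2HSV).astype(int)
def box(m,r0,r1,c0,c1):
    k=np.zeros_like(m);k[r0:r1,c0:c1]=1;return m&k
def fit(p,sub):
    H=hsv(p);r=sub
    ol=box((abs(H[...,0]-28)<6)&(H[...,1]>110)&(H[...,2]<170),*r)
    return comps(ol)
E
python3 - <<'E'
from seg import *
import pickle
for n,r in(("top",(150,250,300,480)),("side",(130,240,270,370))):
    p=pickle.load(open(n+"1.pkl","rb"));H=hsv(p)
    ol=box((abs(H[...,0]-28)<7)&(H[...,1]>110)&(H[...,2]<190),*r)
    br=box((abs(H[...,0]-19)<5)&(H[...,1]>80)&(H[...,2]>150),*r)
    bl=box((abs(H[...,0]-108)<8)&(H[...,1]>150),*r)
    for nm,m,z in(("olive",ol,.057),("brass",br,.015),("blue",bl,.032)):
        for c in comps(m,20):
            ys,xs=np.nonzero(c);a=poly(p,c,z);print(n,nm,np.round([ys.mean(),xs.mean()],1),np.round(a[0],4),round(a[1],1),np.round(a[2],4),a[3])
    dk=box((H[...,2]<110),*r)
    for c in comps(dk,40):
        ys,xs=np.nonzero(c);a=poly(p,c,.060);print(n,"dark",np.round([ys.mean(),xs.mean()],1),np.round(a[0],4),round(a[1],1),np.round(a[2],4),a[3])
p=pickle.load(open("top1.pkl","rb"))
save(cv2.resize(p["img"][165:240,305:385],None,fx=8,fy=8,interpolation=cv2.INTER_CUBIC),"plate.png")
p=pickle.load(open("side1.pkl","rb"))
save(cv2.resize(p["img"][175:240,280:350],None,fx=8,fy=8,interpolation=cv2.INTER_CUBIC),"plates.png")
E
```

```text
top olive [185.8 340.3] [ 0.4887 -0.0984] 97.7 [0.0334 0.0163] 95
top olive [199.5 339.2] [ 0.4562 -0.0957] 81.7 [0.0321 0.0163] 93
top olive [212.  347.5] [ 0.4265 -0.1155] 90.3 [0.0333 0.0165] 98
top brass [213.3 419. ] [ 0.4257 -0.2922] 76.7 [0.1127 0.0268] 504
top blue [220.9 448.6] [ 0.407  -0.3604] 89.1 [0.0343 0.0299] 178
top dark [179.4 407. ] [ 0.5044 -0.2563] 70.5 [0.3995 0.0707] 568
top dark [162.8 459.7] [ 0.5444 -0.3819] 97.6 [0.085  0.0515] 339
top dark [186.2 322.7] [ 0.4876 -0.0566] 175.9 [0.0507 0.0113] 73
top dark [237.7 329.9] [ 0.3657 -0.0739] 95.2 [0.27   0.0494] 951
side brass [168.8 328.8] [ 0.4261 -0.2924] 79.5 [0.1383 0.0256] 244
side blue [151.  336.4] [ 0.4079 -0.3606] 104.8 [0.0324 0.0269] 54
side dark [132.  303.3] [ 0.5128 -0.4135] -174.6 [0.2077 0.028 ] 338
side dark [146.7 363. ] [ 0.3303 -0.3511] 97.8 [0.2292 0.0439] 461
side dark [151.4 289.9] [ 0.5411 -0.3051] 98.0 [0.0741 0.0152] 54
side dark [156.7 273.9] [ 0.5837 -0.2744] 93.4 [0.0601 0.03  ] 110
side dark [210.4 309.9] [ 0.4604 -0.0502] 178.6 [0.0981 0.016 ] 155
side dark [228.7 354.1] [0.3487 0.0068] 49.9 [0.083  0.0696] 686
side dark [224.4 305.2] [0.4671 0.0023] 164.0 [0.0832 0.0478] 374
```

View pics/plate.png

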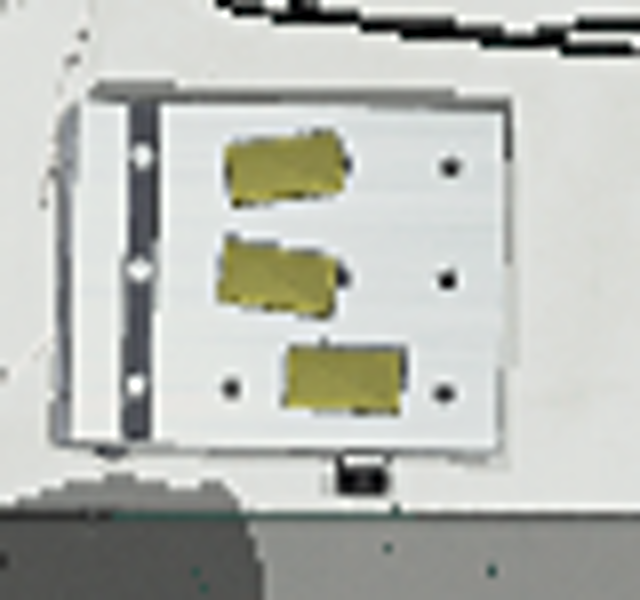

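View pics/plates.png

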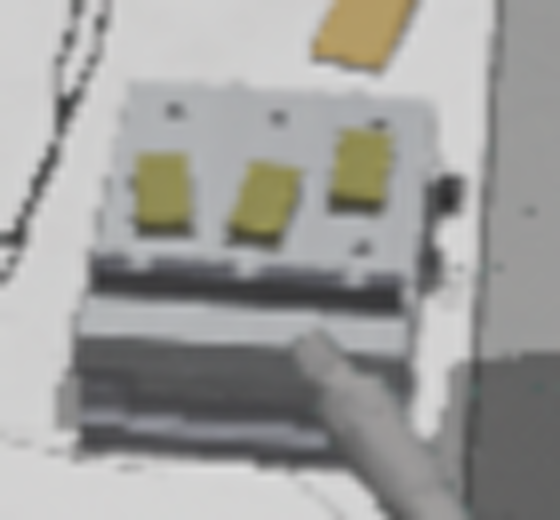

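```bash
cat > rail.py <<'E'
from seg import *
def railfit(p):
    g=cv2.cvtColor(p["img"],cv2.COLOR_RGB2GRAY).astype(float)
    L=[];Rr=[]
    for r in range(179,219):
        row=g[r,317:330]; i=int(row.argmin())
        if row[i]>120: continue
        th=150
        k=i
        while row[k]<th:k+=1
        Rr.append((r,317+k-1+(th-row[k-1])/(row[k]-row[k-1])))
        k=i
        while row[k]<th:k-=1
        L.append((r,317+k+1-(th-row[k+1])/(row[k]-row[k+1])))
    out=[]
    for E in(L,Rr):
        E=np.array(E);P=np.array([at(p,e,.060)[:2] for e in E])
        for _ in range(4):
            c=np.polyfit(P[:,0],P[:,1],1);res=P[:,1]-np.polyval(c,P[:,0]);k=abs(res)<2.5*res.std()+1e-5;P=P[k]
        out.append((c,res.std(),len(P),P[:,0].min(),P[:,0].max()))
    return out
E
python3 - <<'E'
from rail import *
import pickle
p=pickle.load(open("top1.pkl","rb"))
for c,s,n,a,b in railfit(p): print("slope",round(c[0],4),"y at x=.455",round(np.polyval(c,.455),4),s.round(5),n,a.round(4),b.round(4))
f=lambda x,y,z:at(p,(165+(y+.5)/8-.5,305+(x+.5)/8-.5),z)[:2].round(4)
print("plate corners",[f(*q,.048) for q in((512,100),(500,452))])
print("rail ends",[f(*q,.060) for q in((127,98),(160,98),(121,440),(153,440))])
print("holes",[f(*q,.048) for q in((450,167),(447,280),(444,393),(231,388))],[f(*q,.060) for q in((143,155),(139,268),(135,385))])
s=pickle.load(open("side1.pkl","rb"))
g=lambda x,y,z:at(s,(175+(y+.5)/8-.5,280+(x+.5)/8-.5),z)[:2].round(4)
print("side rail front top edge",[g(*q,.060) for q in((92,258),(415,283))],"rear top edge?",[g(*q,.06) for q in((92,262),(405,285))])
print("side plate free corners",[g(*q,.048) for q in((128,83),(437,98))])
E
```

```text
slope -0.0264 y at x=.455 -0.0507 0.00034 34 0.412 0.5046
slope -0.034 y at x=.455 -0.0594 0.00046 36 0.412 0.5046
plate corners [array([ 0.5109, -0.1663]), array([ 0.4054, -0.1625])]
rail ends [array([ 0.5098, -0.051 ]), array([ 0.5099, -0.0608]), array([ 0.4083, -0.0498]), array([ 0.4083, -0.0592])]
holes [array([ 0.4907, -0.1477]), array([ 0.4568, -0.1468]), array([ 0.423 , -0.1458]), array([ 0.4242, -0.0823])] [array([ 0.4928, -0.0559]), array([ 0.4592, -0.0548]), array([ 0.4246, -0.0538])]
side rail front top edge [array([ 0.5088, -0.0595]), array([ 0.4067, -0.0566])] rear top edge? [array([ 0.5085, -0.0576]), array([ 0.4098, -0.0553])]
side plate free corners [array([ 0.5093, -0.1648]), array([ 0.4051, -0.1659])]
```

```bash
cat > go.py <<'E'
import sys
from h import *
# usage go.py x y z heading_of_tool_z(deg)
def go(x,y,z,hd):
    o=ctrl.get_obs();M=R.from_rotvec(o["tool_rot"]).as_matrix()
    d=M.T@(np.array([x,y,z])-o["tool_pos"])
    h=np.radians(hd);T=np.c_[np.cross([0,0,-1],[np.cos(h),np.sin(h),0]),[0,0,-1],[np.cos(h),np.sin(h),0]]
    rv=np.degrees(R.from_matrix(M.T@T).as_rotvec())
    print("t",round(o["t"],2),"pos",np.round(o["tool_pos"],4),"F",np.round(o["contact_force"],1),"op",round(o["opening"],4))
    print("shift",d.round(4).tolist(),"turn",rv.round(2).tolist())
if __name__=="__main__": go(*map(float,sys.argv[1:5]))
E
python3 go.py .49 -.142 .15 -91.7
```

```text
t 0.7 pos [ 0.2265 -0.5825  0.2064] F [ 0.1 -0.5 -0.4] op 0.0854
shift [-0.4053, 0.0563, -0.3151] turn [-0.01, 22.95, -0.0]
```

Request:
arm_command(
  steps=[
    [[-0.04,0,-0.03],[0,8,0],0],
    [[-0.08,0,-0.06],[0,16,0],0],
    [[-0.12,0,-0.09],[0,22.95,0],0],
    [[-0.16,0,-0.12],[0,22.95,0],0],
    [[-0.2,0,-0.15],[0,22.95,0],0],
  ],
)

```text
t: 1.2
tool_pos: [0.3592, -0.3686, 0.2066]
tool_rot: [-0.034, -2.206, 2.207]
contact_force: [0.2, 0.0, 0.3]
opening: 0.0125
```

```bash
python3 go.py .49 -.142 .15 -91.7
```

```text
t 1.2 pos [ 0.3592 -0.3686  0.2066] F [0.2 0.  0.3] op 0.0125
shift [-0.1238, 0.0565, -0.2305] turn [-0.03, -0.04, -0.03]
```

Request:
arm_command(
  steps=[
    [[-0.02,0,-0.045],[0,0,0],0],
    [[-0.05,0,-0.09],[0,0,0],0],
    [[-0.08,0,-0.135],[0,0,0],0],
    [[-0.105,0,-0.18],[0,0,0],0],
    [[-0.124,0.01,-0.225],[0,0,0],0],
  ],
)

```text
t: 1.7
tool_pos: [0.4874, -0.1551, 0.1999]
tool_rot: [-0.038, -2.206, 2.21]
contact_force: [0.7, -0.5, 0.5]
opening: 0.0001
```

```bash
python3 go.py .49 -.142 .075 -91.7
```

```text
t 1.7 pos [ 0.4874 -0.1551  0.1999] F [ 0.7 -0.5  0.5] op 0.0001
shift [-0.0017, 0.1248, -0.0135] turn [-0.12, -0.04, -0.23]
```

Request:
arm_command(
  steps=[
    [[-0.001,0.04,-0.008],[0,0,0],0],
    [[-0.0017,0.08,-0.0135],[0,0,0],0],
    [[-0.0017,0.11,-0.0135],[-0.1,0,-0.2],0],
    [[-0.0017,0.125,-0.0135],[-0.1,0,-0.2],0],
    [[-0.0017,0.125,-0.0135],[-0.1,0,-0.2],0],
  ],
)

```text
t: 2.2
tool_pos: [0.4884, -0.1413, 0.0726]
tool_rot: [-0.03, -2.206, 2.203]
contact_force: [0.2, 0.7, 0.6]
opening: 0.0002
```

```bash
python3 go.py .49 -.142 .051 -91.7; python3 - <<'E'
from h import *
for n in("top","side"):
    p=ctrl.get_image(n)
    c=p["img"][150:240,290:390] if n=="top" else p["img"][130:240,250:390]
    save(cv2.resize(c,None,fx=5,fy=5,interpolation=cv2.INTER_CUBIC),n+"2.png")
    print(n,px(p,ctrl.get_obs()["tool_pos"]))
E
```

```text
t 2.2 pos [ 0.4884 -0.1413  0.0726] F [0.2 0.7 0.6] op 0.0002
shift [-0.0017, 0.0216, 0.0007] turn [0.08, -0.05, 0.22]
top (np.float64(184.76617953663643), np.float64(359.1248780565842))
side (np.float64(182.0233026241507), np.float64(301.4042143562894))
```

View pics/top2.png

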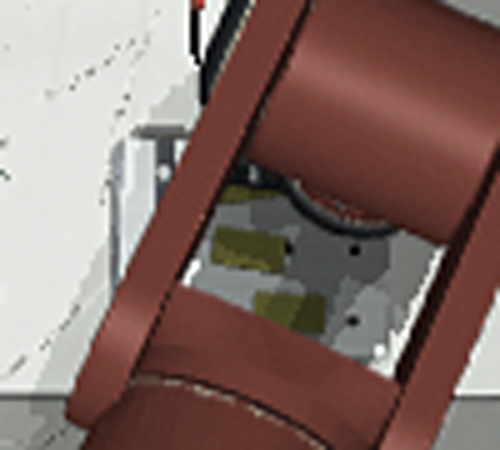

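View pics/side2.png

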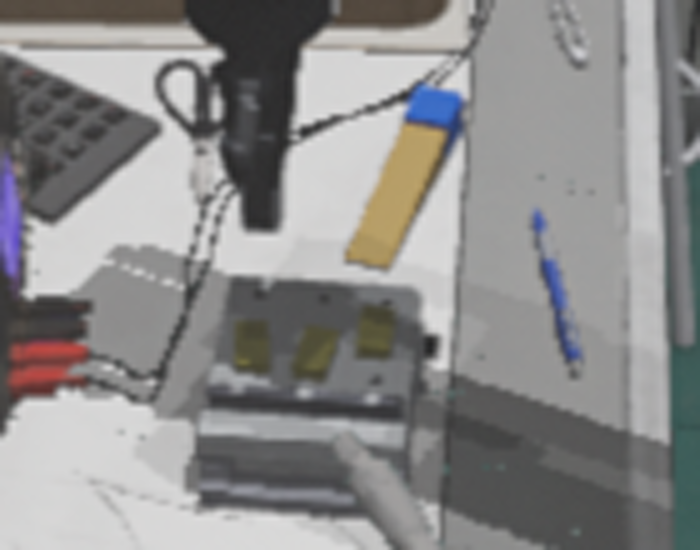

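```bash
python3 - <<'E'
from h import *
import pickle
p=pickle.load(open("side1.pkl","rb"))
print(px(p,[.4887,-.0984,.057]))
for y in(-.127,-.141,-.155):
  print(y,[(z,np.round(px(p,[.4884,y,z]),1).tolist()) for z in(.06,.0726,.085,.1)])
E
```

```text
(np.float64(198.40159691465988), np.float64(300.583462525436))
-0.127 [(0.06, [190.6, 301.8]), (0.0726, [186.8, 301.8]), (0.085, [183.1, 301.7]), (0.1, [178.4, 301.6])]
-0.141 [(0.06, [187.3, 302.3]), (0.0726, [183.5, 302.3]), (0.085, [179.8, 302.3]), (0.1, [175.2, 302.2])]
-0.155 [(0.06, [184.1, 302.9]), (0.0726, [180.3, 302.8]), (0.085, [176.6, 302.8]), (0.1, [172.0, 302.7])]
```

```bash
python3 - <<'E'
from h import *
p=ctrl.get_image("side");o=ctrl.get_obs();print(o["t"],np.round(o["tool_pos"],4),np.round(o["dq"],3))
save(cv2.resize(p["img"][130:200,270:330],None,fx=10,fy=8.5,interpolation=cv2.INTER_NEAREST),"side3.png")
print(np.abs(p["img"][120:210,280:320].astype(int)).mean())
E
```

```text
2.35 [ 0.4914 -0.1429  0.077 ] [ 0.001 -0.012 -0.011  0.001 -0.004 -0.   ]
122.53037037037036
```

View pics/side3.png

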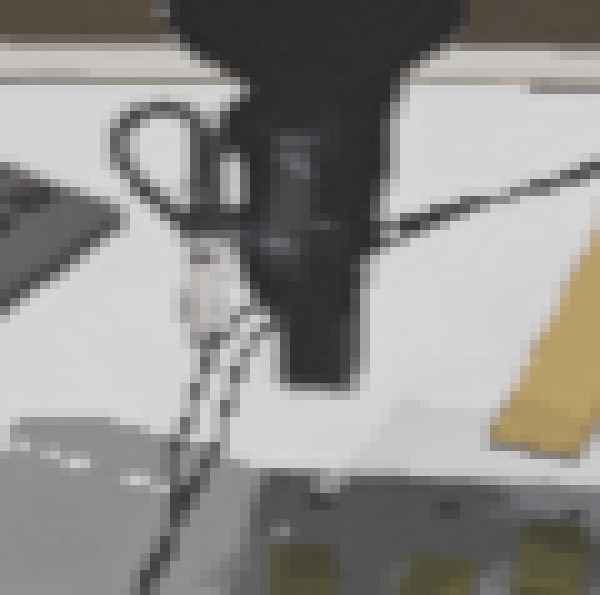

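Request:
arm_command(
  steps=[
    [[0,0.01,0],[0,0,0],0],
    [[0,0.02,0],[0,0,0],0],
    [[0,0.025,0],[0,0,0],0],
    [[0,0.025,0],[0,0,0],0],
  ],
)

```text
t: 2.75
tool_pos: [0.4906, -0.1426, 0.0507]
tool_rot: [-0.036, -2.206, 2.207]
contact_force: [-0.2, 0.1, 0.6]
opening: 0.0
```

```bash
python3 - <<'E'
from h import *
o=ctrl.get_obs();print(o["t"],np.round(o["tool_pos"],4),np.round(o["dq"],3),o["contact_force"])
p=ctrl.get_image("side");o=ctrl.get_obs();print(o["t"],np.round(o["tool_pos"],4),np.round(o["dq"],3),o["contact_force"])
save(cv2.resize(p["img"][150:220,270:340],None,fx=8,fy=8,interpolation=cv2.INTER_NEAREST),"side4.png")
print(px(p,o["tool_pos"]))
E
```

```text
2.75 [ 0.4906 -0.1426  0.0507] [ 0.002 -0.009 -0.011 -0.     0.007  0.002] [-0.18824236  0.14347043  0.59501118]
2.8 [ 0.491  -0.1427  0.0512] [ 0.002 -0.009 -0.011  0.     0.001  0.001] [-0.05071521 -0.50951543 -0.32915871]
(np.float64(189.44208491426537), np.float64(301.4779020537177))
```

View pics/side4.png

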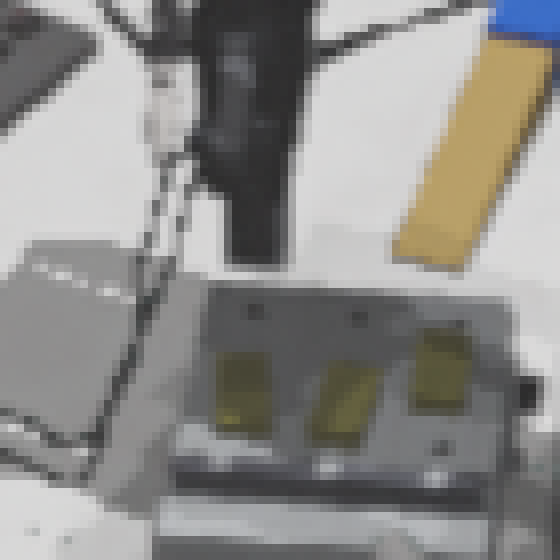

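Request:
arm_command(
  steps=[
    [[0,0.001,0],[0,0,0],0],
    [[0,0.002,0],[0,0,0],0],
    [[0,0.003,0],[0,0,0],0],
    [[0,0.004,0],[0,0,0],0],
  ],
)

```text
t: 3.2
tool_pos: [0.4911, -0.1428, 0.0473]
tool_rot: [-0.037, -2.206, 2.209]
contact_force: [0.3, -0.5, -0.1]
opening: -0.0002
```

Request:
arm_command(
  steps=[
    [[0,0.001,0],[0,0,0],0],
    [[0,0.002,0],[0,0,0],0],
    [[0,0.003,0],[0,0,0],0],
    [[0,0.004,0],[0,0,0],0],
  ],
)

```text
t: 3.6
tool_pos: [0.4911, -0.1428, 0.0432]
tool_rot: [-0.037, -2.206, 2.209]
contact_force: [0.1, -0.3, 0.3]
opening: 0.0002
```

```bash
python3 - <<'E'
from h import *
o=ctrl.get_obs();print(o["t"],np.round(o["tool_pos"],4),o["contact_force"])
p=ctrl.get_image("side")
save(cv2.resize(p["img"][120:220,250:350],None,fx=6,fy=6,interpolation=cv2.INTER_NEAREST),"side5.png")
p=ctrl.get_image("top")
save(cv2.resize(p["img"][130:250,280:420],None,fx=5,fy=5,interpolation=cv2.INTER_NEAREST),"top5.png")
for z in(.05,.1,.15,.2):print(px(p,[.491,-.143,z]))
E
```

```text
3.6 [ 0.4911 -0.1428  0.0432] [ 0.06960862 -0.2959722   0.27900483]
(np.float64(185.21645955247928), np.float64(358.9110519815659))
(np.float64(183.23723856897837), np.float64(360.162923080499))
(np.float64(181.08169721719648), np.float64(361.52631804414676))
(np.float64(178.72517562981363), np.float64(363.01683441086317))
```

View pics/side5.png

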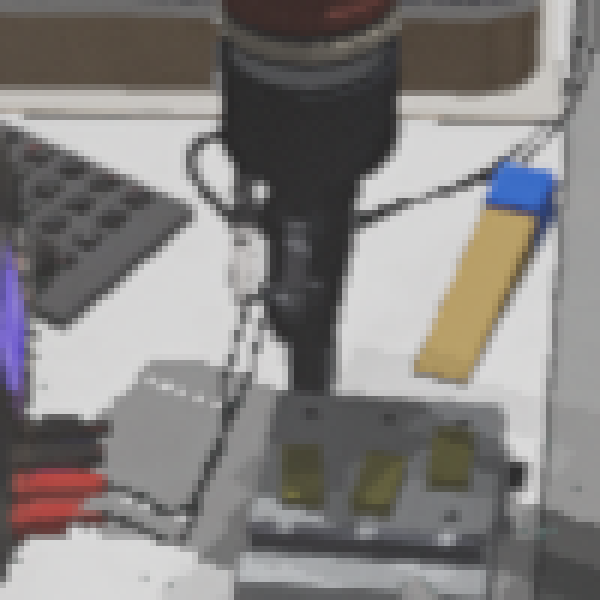

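View pics/top5.png

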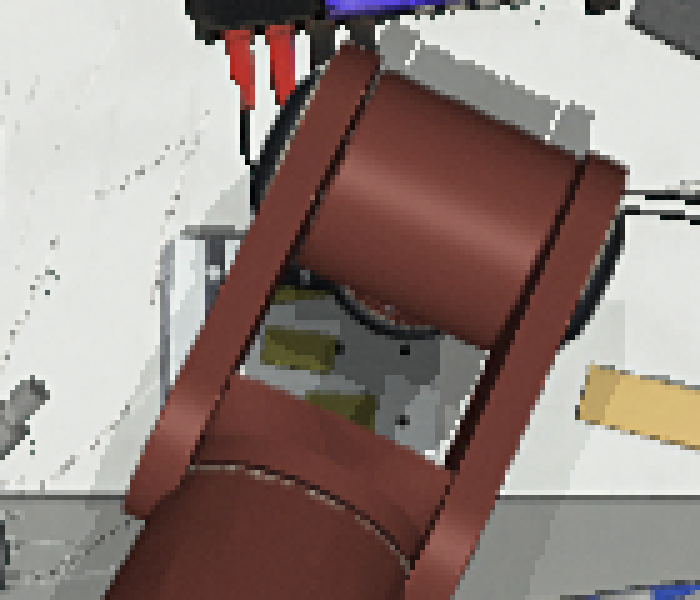

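Request:
arm_command(
  steps=[
    [[0,0.0015,0],[0,0,0],0],
    [[0,0.003,0],[0,0,0],0],
    [[0,0.0045,0],[0,0,0],0],
    [[0,0.006,0],[0,0,0],0],
  ],
)

```text
t: 4.1
tool_pos: [0.4909, -0.1427, 0.0369]
tool_rot: [-0.037, -2.206, 2.208]
contact_force: [0.4, -0.1, -0.3]
opening: -0.0006
```

```bash
python3 - <<'E'
from h import *
o=ctrl.get_obs();print(o["t"],np.round(o["tool_pos"],4),o["contact_force"])
p=ctrl.get_image("side")
save(cv2.resize(p["img"][150:220,270:340],None,fx=8,fy=8,interpolation=cv2.INTER_NEAREST),"side6.png")
E
```

```text
4.1 [ 0.4909 -0.1427  0.0369] [ 0.43896232 -0.11570975 -0.31431842]
```

View pics/side6.png

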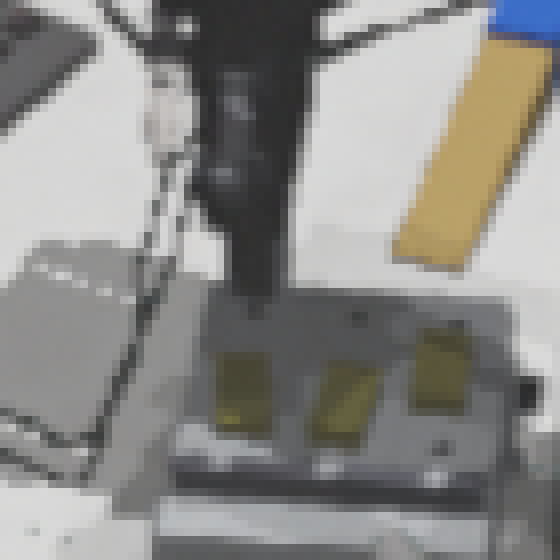

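Request:
arm_command(
  steps=[
    [[0,0.0015,0],[0,0,0],0],
    [[0,0.003,0],[0,0,0],0],
    [[0,0.0045,0],[0,0,0],0],
    [[0,0.006,0],[0,0,0],0],
  ],
)

```text
t: 4.55
tool_pos: [0.4907, -0.1426, 0.0305]
tool_rot: [-0.036, -2.206, 2.208]
contact_force: [-0.1, -0.7, 0.3]
opening: -0.0003
```

Request:
arm_command(
  steps=[
    [[0,0.001,0],[0,0,0],0],
    [[0,0.002,0],[0,0,0],0],
    [[0,0.003,0],[0,0,0],0],
    [[0,0.004,0],[0,0,0],0],
  ],
)

```text
t: 4.95
tool_pos: [0.4908, -0.1426, 0.0265]
tool_rot: [-0.036, -2.206, 2.208]
contact_force: [-0.5, -0.6, -0.7]
opening: -0.0
```

```bash
python3 - <<'E'
from h import *
p=ctrl.get_image("side")
save(cv2.resize(p["img"][150:220,270:340],None,fx=8,fy=8,interpolation=cv2.INTER_NEAREST),"side7.png")
o=ctrl.get_obs();print(o["t"],np.round(o["tool_pos"],4),o["contact_force"])
E
```

```text
5.0 [ 0.4907 -0.1426  0.0263] [-0.4874121  -0.20122928  0.42617996]
```

View pics/side7.png

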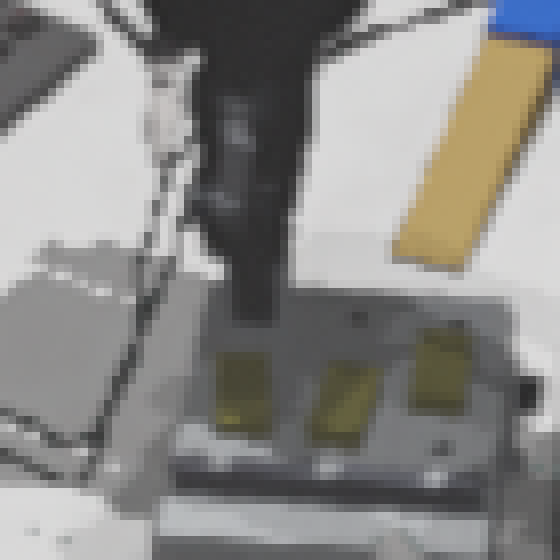

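Request:
arm_command(
  steps=[
    [[0,0.001,0],[0,0,0],0],
    [[0,0.002,0],[0,0,0],0],
    [[0,0.003,0],[0,0,0],0],
    [[0,0.003,0],[0,0,0],0],
  ],
)

```text
t: 5.4
tool_pos: [0.4906, -0.1426, 0.0232]
tool_rot: [-0.036, -2.206, 2.207]
contact_force: [0.1, 0.4, -0.1]
opening: 0.0003
```

Request:
arm_command(
  steps=[
    [[0,0.001,0],[0,0,0],0],
    [[0,0.002,0],[0,0,0],0],
    [[0,0.003,0],[0,0,0],0],
    [[0,0.003,0],[0,0,0],0],
  ],
)

```text
t: 5.8
tool_pos: [0.4907, -0.1426, 0.0229]
tool_rot: [-0.033, -2.206, 2.206]
contact_force: [-8.5, 3.3, 18.3]
opening: -0.0
```

```bash
python3 - <<'E'
from h import *
p=ctrl.get_image("side")
save(cv2.resize(p["img"][150:220,270:340],None,fx=8,fy=8,interpolation=cv2.INTER_NEAREST),"side8.png")
o=ctrl.get_obs();print(o["t"],np.round(o["tool_pos"],4),o["contact_force"])
E
```

```text
5.85 [ 0.4908 -0.1427  0.0229] [-8.55283038  3.44289506 17.09013647]
```

View pics/side8.png

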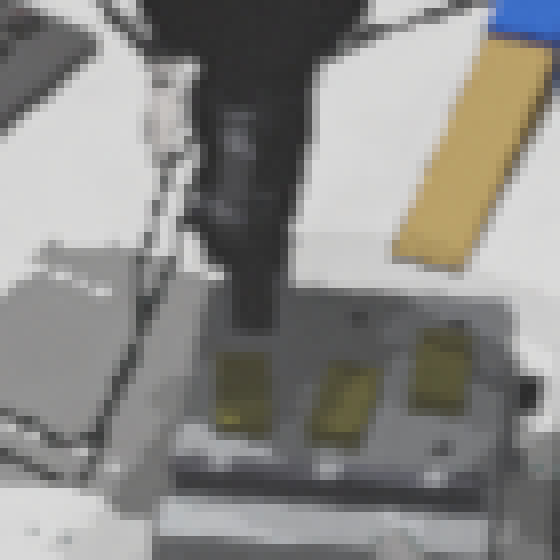

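Request:
arm_command(
  steps=[
    [[0,-0.005,0],[0,0,0],0],
    [[0.0175,-0.005,0],[0,0,0],0],
    [[0.035,-0.005,0],[0,0,0],0],
    [[0.035,-0.0035,0],[0,0,0],0],
    [[0.035,-0.0035,0],[0,0,0],0],
  ],
)

```text
t: 6.35
tool_pos: [0.4559, -0.1416, 0.0263]
tool_rot: [-0.035, -2.206, 2.206]
contact_force: [1.0, -0.3, 0.0]
opening: 0.0003
```

```bash
python3 - <<'E'
from h import *
p=ctrl.get_image("side")
save(cv2.resize(p["img"][150:220,270:340],None,fx=8,fy=8,interpolation=cv2.INTER_NEAREST),"side9.png")
p=ctrl.get_image("top")
save(cv2.resize(p["img"][130:250,280:420],None,fx=5,fy=5,interpolation=cv2.INTER_NEAREST),"top9.png")
E
python3 go.py .457 -.1425 .026 -91.7
```

```text
t 6.45 pos [ 0.4564 -0.1417  0.0266] F [-0.5 -0.8  1. ] op 0.0002
shift [-0.0006, 0.0006, 0.0008] turn [-0.03, -0.05, -0.03]
```

View pics/side9.png

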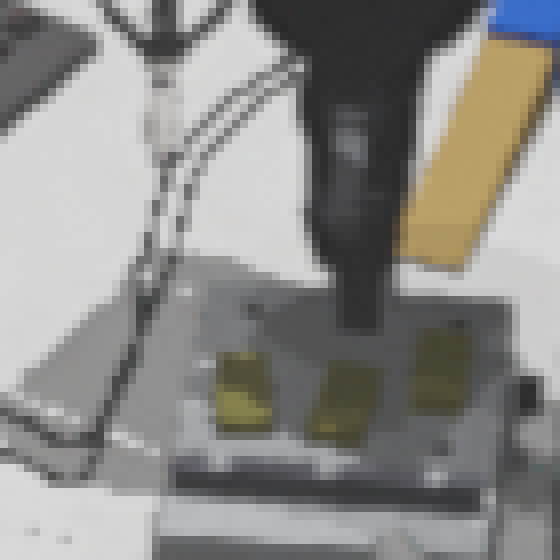

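View pics/top9.png

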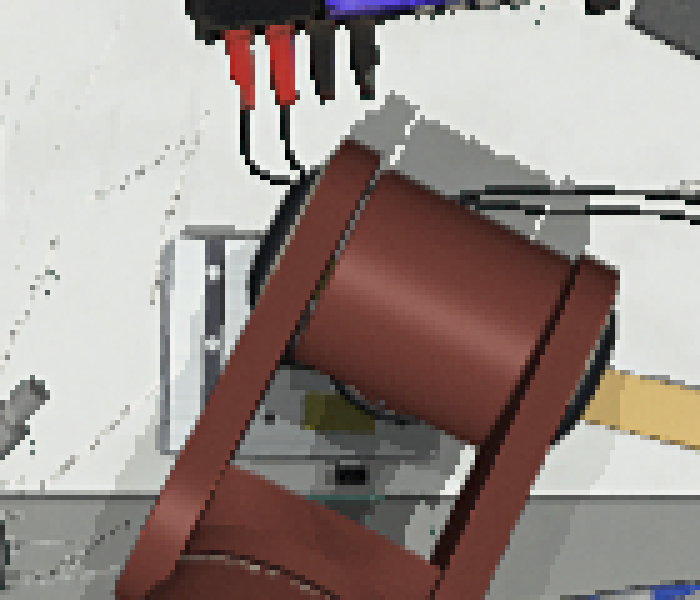

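Request:
arm_command(
  steps=[
    [[0.001,0,-0.008],[0,0,0],0],
    [[0.001,0,-0.016],[0,0,0],0],
    [[0.001,0,-0.024],[0,0,0],0],
    [[0.001,0,-0.028],[0,0,0],0],
    [[0.001,0,-0.028],[0,0,0],0],
  ],
)

```text
t: 6.95
tool_pos: [0.4563, -0.1129, 0.0265]
tool_rot: [-0.033, -2.206, 2.207]
contact_force: [0.5, -0.4, -0.5]
opening: -0.0
```

```bash
cat > sv.py <<'E'
import sys
from h import *
n=sys.argv[1]
p=ctrl.get_image("side");o=ctrl.get_obs()
print(round(o["t"],2),np.round(o["tool_pos"],4),np.round(o["contact_force"],1),round(o["opening"],4))
save(cv2.resize(p["img"][150:220,270:340],None,fx=8,fy=8,interpolation=cv2.INTER_CUBIC),n)
E
python3 sv.py s10.png
```

```text
7.0 [ 0.4563 -0.1133  0.0266] [-0.1  0.1  0.3] -0.0
```

View pics/s10.png

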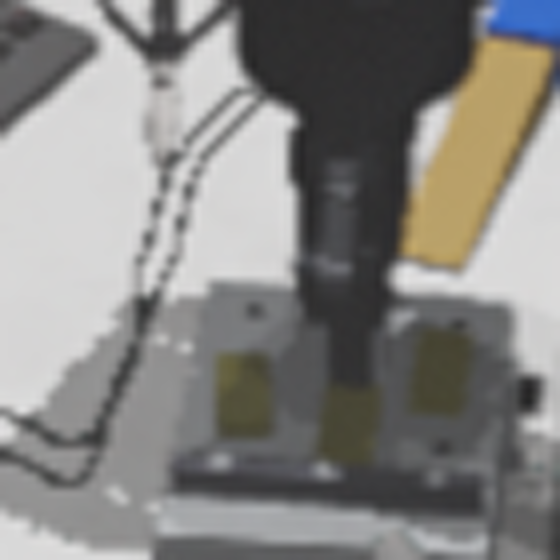

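Request:
arm_command(
  steps=[
    [[0,0,-0.0015],[0,0,0],0],
    [[0,0,-0.003],[0,0,0],0],
    [[0,0,-0.004],[0,0,0],0],
    [[0,0,-0.004],[0,0,0],0],
  ],
)

```text
t: 7.4
tool_pos: [0.4565, -0.1093, 0.0266]
tool_rot: [-0.033, -2.206, 2.207]
contact_force: [0.2, 0.2, 0.3]
opening: 0.0004
```

```bash
python3 sv.py s11.png
```

```text
7.45 [ 0.4564 -0.1093  0.0265] [ 0.2  0.4 -0.6] -0.0003
```

View pics/s11.png

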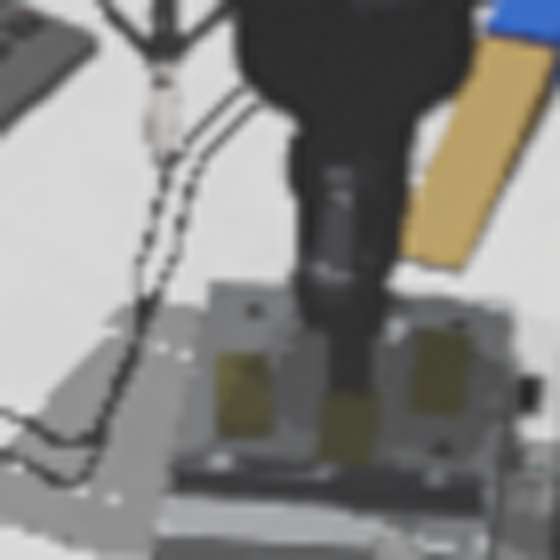

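Request:
arm_command(
  steps=[
    [[0,0,-0.001],[0,0,0],0],
    [[0,0,-0.002],[0,0,0],0],
    [[0,0,-0.003],[0,0,0],0],
  ],
)

```text
t: 7.75
tool_pos: [0.4565, -0.1062, 0.0265]
tool_rot: [-0.033, -2.206, 2.207]
contact_force: [-0.2, -0.7, -0.5]
opening: 0.0001
```

Request:
arm_command(
  steps=[
    [[0,0,-0.001],[0,0,0],0],
    [[0,0,-0.002],[0,0,0],0],
    [[0,0,-0.002],[0,0,0],0],
  ],
)

```text
t: 8.05
tool_pos: [0.4566, -0.1041, 0.0265]
tool_rot: [-0.033, -2.206, 2.207]
contact_force: [-0.8, 0.4, -0.0]
opening: 0.0002
```

Request:
arm_command(
  steps=[
    [[0,0,-0.001],[0,0,0],0],
    [[0,0,-0.002],[0,0,0],0],
    [[0,0,-0.002],[0,0,0],0],
  ],
)

```text
t: 8.35
tool_pos: [0.4567, -0.1021, 0.0265]
tool_rot: [-0.033, -2.206, 2.208]
contact_force: [-0.6, 0.4, -0.4]
opening: -0.0
```

```bash
python3 sv.py s12.png
```

```text
8.4 [ 0.4567 -0.1021  0.0266] [ 0.3  0.2 -0.5] 0.0002
```

View pics/s12.png

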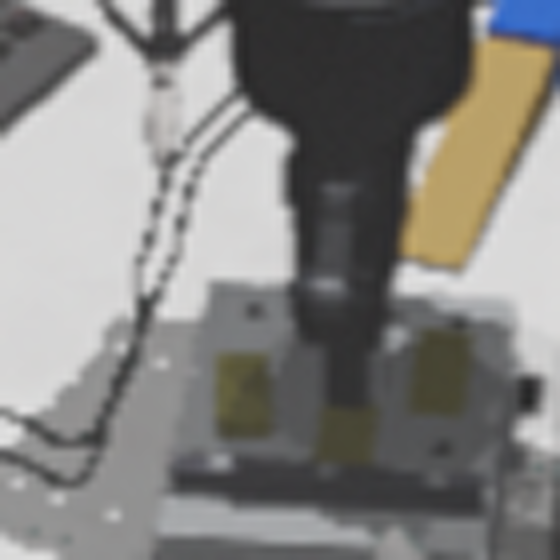

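Request:
arm_command(
  steps=[
    [[0,0,-0.001],[0,0,0],0],
    [[0,0,-0.002],[0,0,0],0],
    [[0,0,-0.002],[0,0,0],0],
  ],
)

```text
t: 8.7
tool_pos: [0.457, -0.1019, 0.027]
tool_rot: [-0.033, -2.202, 2.213]
contact_force: [-0.9, -7.4, 0.4]
opening: -0.0002
```

```bash
python3 go.py .427 -.149 .0265 -91.7
```

```text
t 8.7 pos [ 0.457  -0.1019  0.027 ] F [-0.9 -7.4  0.4] op -0.0002
shift [0.0286, 0.0007, 0.0479] turn [-0.28, 0.05, -0.06]
```

Request:
arm_command(
  steps=[
    [[0,0,0.02],[0,0,0],0],
    [[0,0,0.048],[-0.2,0,0],0],
    [[0.012,0,0.048],[-0.2,0,0],0],
    [[0.0286,0,0.048],[-0.2,0,0],0],
    [[0.0286,0,0.048],[-0.2,0,0],0],
  ],
)

```text
t: 9.2
tool_pos: [0.425, -0.1481, 0.0263]
tool_rot: [-0.032, -2.206, 2.206]
contact_force: [-0.6, 0.7, -0.7]
opening: 0.0001
```

```bash
python3 sv.py s13.png;python3 go.py .4275 -.107 .0265 -91.7
```

```text
9.25 [ 0.4261 -0.1483  0.0267] [-0.4  0.1  0.5] 0.0003
t 9.25 pos [ 0.4261 -0.1483  0.0267] F [-0.4  0.1  0.5] op 0.0003
shift [-0.0001, 0.0002, -0.0413] turn [-0.03, 0.0, -0.04]
```

View pics/s13.png

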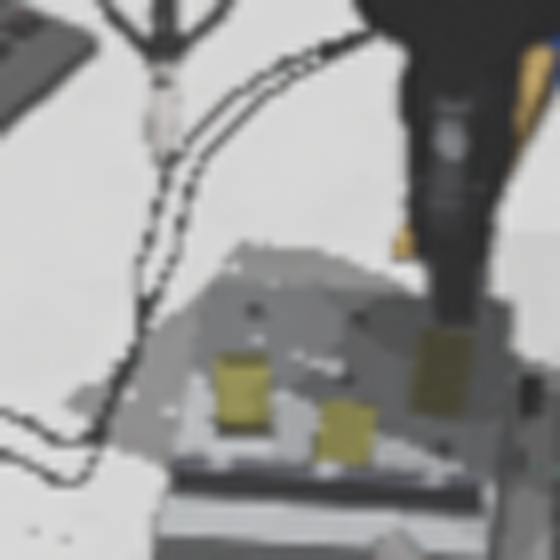

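Request:
arm_command(
  steps=[
    [[-0.0025,0,-0.006],[0,0,0],0],
    [[-0.0025,0,-0.015],[0,0,0],0],
    [[-0.0025,0,-0.025],[0,0,0],0],
    [[-0.0025,0,-0.034],[0,0,0],0],
    [[-0.0025,0,-0.041],[0,0,0],0],
  ],
)

```text
t: 9.75
tool_pos: [0.43, -0.1062, 0.0267]
tool_rot: [-0.032, -2.207, 2.208]
contact_force: [-0.2, -1.0, -0.2]
opening: -0.0001
```

Request:
arm_command(
  steps=[
    [[0,0,0],[0,0,0],0],
  ],
)

```text
t: 9.85
tool_pos: [0.4299, -0.1051, 0.0266]
tool_rot: [-0.03, -2.208, 2.208]
contact_force: [-0.2, -0.4, 0.1]
opening: -0.0
```

```bash
python3 sv.py s14.png;python3 go.py .43 -.101 .0265 -91.7
```

```text
9.9 [ 0.43   -0.1054  0.0266] [-0.2 -0.  -0.1] 0.0001
t 9.9 pos [ 0.43   -0.1054  0.0266] F [-0.2 -0.  -0.1] op 0.0001
shift [0.0001, 0.0001, -0.0044] turn [-0.01, 0.14, -0.03]
```

View pics/s14.png

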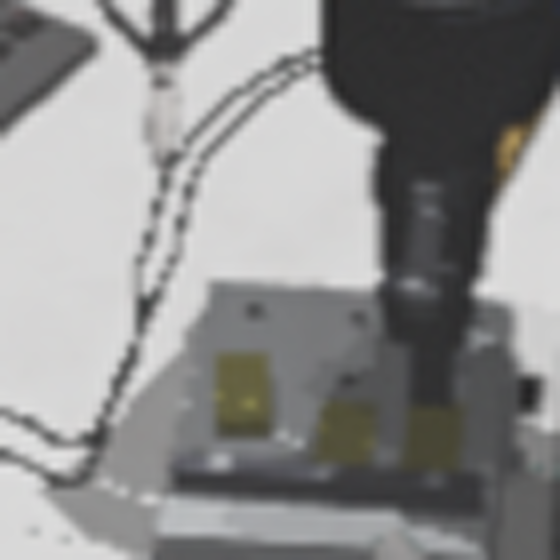

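Block C is nearly at the rail. I'll push it the rest of the way in 1 mm steps.

Request:
arm_command(
  steps=[
    [[0,0,-0.001],[0,0,0],0],
    [[0,0,-0.002],[0,0,0],0],
    [[0,0,-0.003],[0,0,0],0],
  ],
)

```text
t: 10.2
tool_pos: [0.4301, -0.1026, 0.0266]
tool_rot: [-0.031, -2.207, 2.208]
contact_force: [-0.0, -0.5, 0.5]
opening: -0.0
```

Request:
arm_command(
  steps=[
    [[0,0,-0.001],[0,0,0],0],
    [[0,0,-0.0015],[0,0,0],0],
    [[0,0,-0.0015],[0,0,0],0],
  ],
)

```text
t: 10.5
tool_pos: [0.4302, -0.1015, 0.0267]
tool_rot: [-0.031, -2.207, 2.209]
contact_force: [-0.3, -0.8, 0.2]
opening: -0.0
```

Request:
arm_command(
  steps=[
    [[0,0,-0.001],[0,0,0],0],
    [[0,0,-0.0015],[0,0,0],0],
    [[0,0,-0.0015],[0,0,0],0],
  ],
)

```text
t: 10.8
tool_pos: [0.4304, -0.1014, 0.0271]
tool_rot: [-0.031, -2.203, 2.213]
contact_force: [-0.9, -6.9, -1.2]
opening: 0.0001
```

```bash
python3 go.py .4895 -.137 .0265 -91.7
```

```text
t 10.8 pos [ 0.4304 -0.1014  0.0271] F [-0.9 -6.9 -1.2] op 0.0001
shift [-0.06, 0.0008, 0.034] turn [-0.26, 0.14, -0.07]
```

Request:
arm_command(
  steps=[
    [[0,0,0.02],[0,0,0],0],
    [[0,0,0.034],[-0.2,0.1,0],0],
    [[-0.03,0,0.034],[-0.2,0.1,0],0],
    [[-0.06,0,0.034],[-0.2,0.1,0],0],
    [[-0.06,0,0.034],[-0.2,0.1,0],0],
  ],
)

```text
t: 11.3
tool_pos: [0.4922, -0.1372, 0.0279]
tool_rot: [-0.035, -2.208, 2.209]
contact_force: [-0.0, 0.6, 0.5]
opening: -0.0002
```

```bash
python3 sv.py s15.png;python3 go.py .490 -.107 .0265 -91.7
```

```text
11.35 [ 0.4904 -0.1368  0.0274] [-0.3  0.2 -0.7] 0.0001
t 11.35 pos [ 0.4904 -0.1368  0.0274] F [-0.3  0.2 -0.7] op 0.0001
shift [0.0013, 0.0008, -0.0298] turn [-0.0, 0.07, -0.05]
```

View pics/s15.png

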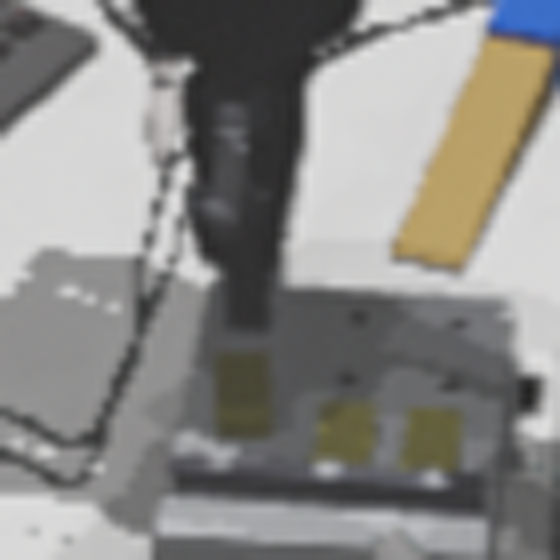

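Request:
arm_command(
  steps=[
    [[-0.001,0.0008,-0.008],[0,0,0],0],
    [[-0.001,0.0008,-0.016],[0,0,0],0],
    [[-0.001,0.0008,-0.023],[0,0,0],0],
    [[-0.001,0.0008,-0.0285],[0,0,0],0],
    [[-0.001,0.0008,-0.0285],[0,0,0],0],
  ],
)

```text
t: 11.85
tool_pos: [0.4919, -0.1074, 0.0265]
tool_rot: [-0.031, -2.208, 2.208]
contact_force: [-0.4, 1.0, 0.1]
opening: 0.0001
```

```bash
python3 sv.py s16.png;python3 go.py .490 -.103 .0265 -91.7
```

```text
11.9 [ 0.492  -0.1078  0.0266] [-0.2  0.3  0.8] -0.0
t 11.9 pos [ 0.492  -0.1078  0.0266] F [-0.2  0.3  0.8] op -0.0
shift [0.0022, 0.0001, -0.0047] turn [-0.01, 0.12, -0.06]
```

View pics/s16.png

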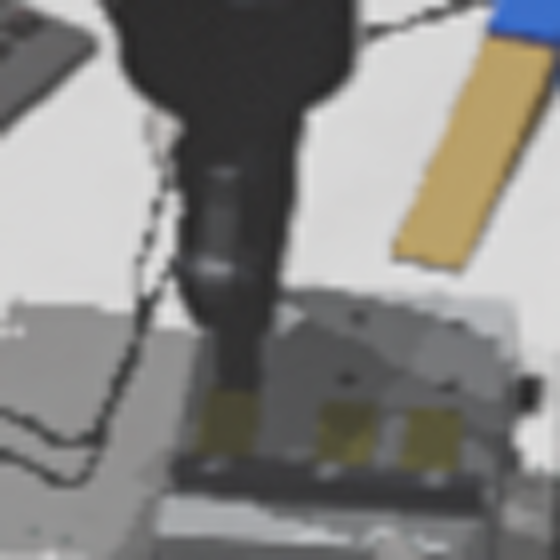

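Request:
arm_command(
  steps=[
    [[0,0,-0.001],[0,0.1,0],0],
    [[0,0,-0.002],[0,0.1,0],0],
    [[0,0,-0.003],[0,0.1,0],0],
    [[0,0,-0.003],[0,0.1,0],0],
  ],
)

```text
t: 12.3
tool_pos: [0.4922, -0.1049, 0.0267]
tool_rot: [-0.034, -2.207, 2.207]
contact_force: [0.3, 0.2, -1.4]
opening: 0.0001
```

Request:
arm_command(
  steps=[
    [[0,0,-0.001],[0,0,0],0],
    [[0,0,-0.0015],[0,0,0],0],
    [[0,0,-0.0015],[0,0,0],0],
  ],
)

```text
t: 12.6
tool_pos: [0.4922, -0.1033, 0.0266]
tool_rot: [-0.034, -2.207, 2.207]
contact_force: [0.5, -0.3, -0.2]
opening: -0.0002
```

Request:
arm_command(
  steps=[
    [[0,0,-0.001],[0,0,0],0],
    [[0,0,-0.0015],[0,0,0],0],
    [[0,0,-0.0015],[0,0,0],0],
  ],
)

```text
t: 12.9
tool_pos: [0.4925, -0.1026, 0.0268]
tool_rot: [-0.034, -2.205, 2.21]
contact_force: [0.6, -4.4, -0.5]
opening: 0.0003
```

```bash
python3 - <<'E'
from h import *
import pickle
p=pickle.load(open("top1.pkl","rb"))
f=lambda x,y,z:at(p,(140+(y+.5)/3.6-.5,275+(x+.5)/3.6-.5),z)[:2]
t=[f(443,227,.004),f(434,267,.004)];b=[f(608,263,.026),f(598,305,.026)]
tm=sum(t)/2;bm=sum(b)/2;d=tm-bm;h=np.degrees(np.arctan2(d[1],d[0]))
print(np.round(t+b,4).tolist(),np.linalg.norm(d),h)
u=d/np.linalg.norm(d);print("origin",bm-.018*u,tm-.128*u)
E
python3 go.py .405 -.36 .12 -14.5
```

```text
[[0.4521, -0.2416], [0.4246, -0.2353], [0.4269, -0.3497], [0.3986, -0.3427]] 0.11076025673848422 76.65502423395475
origin [ 0.40860608 -0.36373886] [ 0.40878156 -0.36299913]
t 12.9 pos [ 0.4925 -0.1026  0.0268] F [ 0.6 -4.4 -0.5] op 0.0003
shift [0.0797, -0.0928, 0.26] turn [-0.15, -77.18, -0.0]
```

Request:
arm_command(
  steps=[
    [[0,0,0.015],[0,0,0],0],
    [[0,-0.03,0.03],[0,0,0],0],
    [[0,-0.07,0.05],[0,-8,0],0.2],
    [[0.01,-0.1,0.09],[0,-16,0],0.5],
    [[0.03,-0.1,0.13],[0,-24,0],0.6],
  ],
)

```text
t: 13.4
tool_pos: [0.4625, -0.2332, 0.1331]
tool_rot: [-0.388, 1.994, -2.012]
contact_force: [0.2, -0.5, -0.1]
opening: 0.0432
```

```bash
python3 go.py .405 -.36 .12 -14.5
```

```text
t 13.4 pos [ 0.4625 -0.2332  0.1331] F [ 0.2 -0.5 -0.1] op 0.0432
shift [0.1017, 0.0134, 0.0951] turn [-0.74, -53.06, -0.11]
```

Request:
arm_command(
  steps=[
    [[0.02,0.01,0.02],[0,-8.5,0],0.6],
    [[0.04,0.01,0.04],[0,-17,0],0.6],
    [[0.06,0.01,0.06],[0,-25.5,0],0.6],
    [[0.08,0.01,0.08],[0,-34,0],0.6],
    [[0.1,0.01,0.095],[0,-42.5,0],0.6],
  ],
)

```text
t: 13.9
tool_pos: [0.4056, -0.3608, 0.1232]
tool_rot: [-0.966, 1.509, -1.528]
contact_force: [0.6, 0.0, -0.2]
opening: 0.0513
```

```bash
python3 go.py .4087 -.362 .06 -13.3
```

```text
t 13.9 pos [ 0.4056 -0.3608  0.1232] F [ 0.6  0.  -0.2] op 0.0513
shift [-0.0002, 0.0632, 0.0025] turn [-0.71, -11.46, 0.1]
```

Request:
arm_command(
  steps=[
    [[0,0,0.003],[0,-6,0],0.6],
    [[0,0.03,0.003],[-0.7,-11.5,0],0.6],
    [[0,0.05,0.003],[-0.7,-11.5,0],0.6],
    [[0,0.05,0.003],[-0.7,-11.5,0],0.6],
  ],
)

```text
t: 14.3
tool_pos: [0.4067, -0.3605, 0.0694]
tool_rot: [-1.091, 1.384, -1.373]
contact_force: [0.6, 0.4, 0.5]
opening: 0.0515
```

```bash
python3 go.py .4087 -.362 .0 -13.3; python3 - <<'E'
from h import *
import pickle
p=ctrl.get_image("side")
save(cv2.resize(p["img"][100:240,270:390],None,fx=5,fy=4.2,interpolation=cv2.INTER_CUBIC),"s17.png")
p=ctrl.get_image("top");pickle.dump(p,open("top17.pkl","wb"))
save(cv2.resize(p["img"][150:250,300:500],None,fx=4,fy=4,interpolation=cv2.INTER_CUBIC),"t17.png")
E
```

```text
t 14.3 pos [ 0.4067 -0.3605  0.0694] F [0.6 0.4 0.5] op 0.0515
shift [0.0012, 0.0694, 0.0027] turn [0.33, -0.01, -0.19]
```

View pics/s17.png

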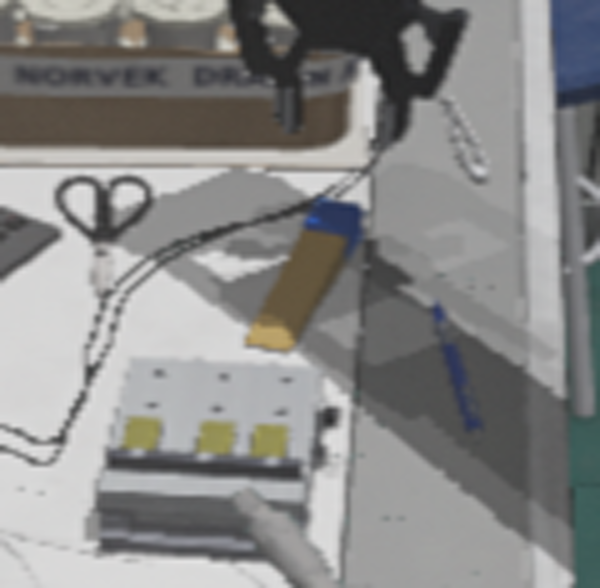

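View pics/t17.png

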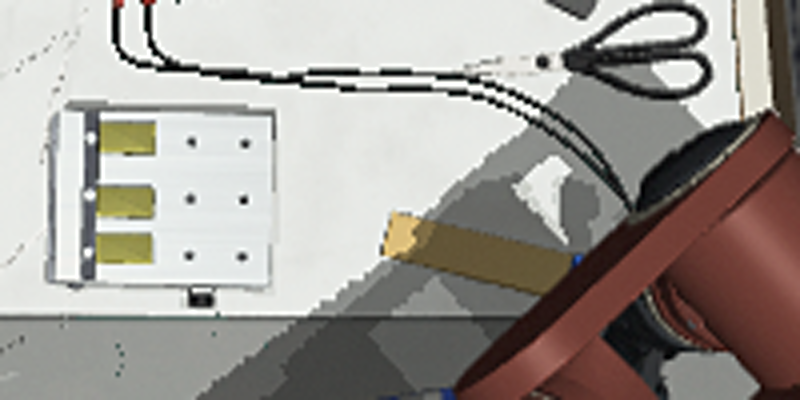

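```bash
python3 - <<'E'
from seg import *
import pickle
p=pickle.load(open("top17.pkl","rb"));H=hsv(p)
ol=box((abs(H[...,0]-28)<7)&(H[...,1]>110)&(H[...,2]<190),150,250,300,370)
for c in comps(ol):
    a=poly(p,c,.057);print(np.round(a[0],4),round(a[1],2),np.round(a[2],4),a[3])
from rail import railfit
for c,s,n,a,b in railfit(p): print("slope",round(c[0],4),"y at x=.455",round(np.polyval(c,.455),4))
s=pickle.load(open("side1.pkl","rb"))
for z in(.07,.085,.1,.11):print(z,np.round(px(s,[.4067,-.3605,z]),1))
for t in((131,328),(133,348)):
  for z in(.09,.1,.11): print(t,z,at(s,t,z).round(4))
E
```

```text
[ 0.4933 -0.0768] 92.43 [0.0318 0.0166] 92
[ 0.455  -0.0753] 89.24 [0.0331 0.0165] 97
[ 0.4265 -0.0755] 88.38 [0.0328 0.0163] 96Traceback (most recent call last):
  File "<stdin>", line 8, in <module>
  File "rail.py", line 10, in railfit
    while row[k]<th:k+=1
          ~~~^^^
IndexError: index 13 is out of bounds for axis 0 with size 13
```

```bash
python3 - <<'E'
from seg import *
import pickle
p=pickle.load(open("top17.pkl","rb"))
save(cv2.resize(p["img"][172:225,310:375],None,fx=11,fy=11,interpolation=cv2.INTER_CUBIC),"t17z.png")
E
```

```text
(no output)
```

View pics/t17z.png

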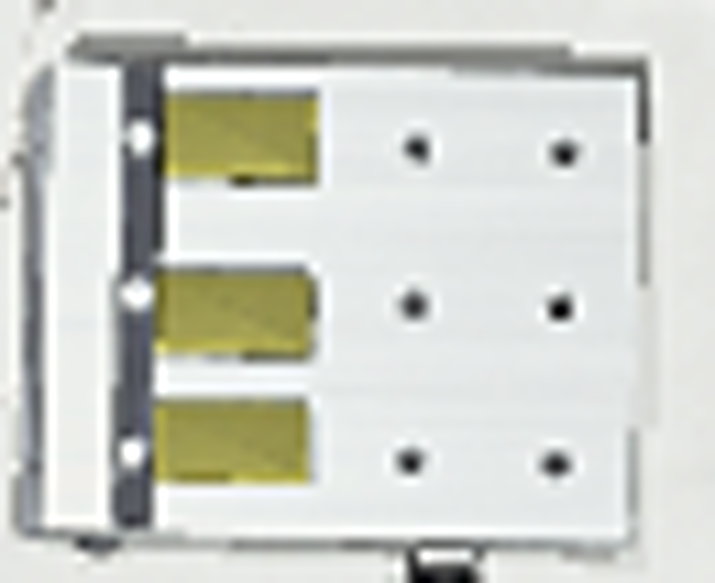

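```bash
cat > soft.py <<'E'
from seg import *
def soft(p,boxes,z=.057):
    I=p["img"].astype(float);w=np.clip((I[...,:2].mean(2)-I[...,2])/75.,0,1)  # yellowness
    out=[]
    for r0,r1,c0,c1 in boxes:
        ys,xs=np.mgrid[r0:r1,c0:c1];W=w[r0:r1,c0:c1].copy();W[W<.1]=0
        P=np.array([at(p,(y,x),z)[:2] for y,x in zip(ys.ravel(),xs.ravel())]);W=W.ravel()
        c=(W[:,None]*P).sum(0)/W.sum();D=P-c;C=(W[:,None]*D).T@D/W.sum()
        l,v=np.linalg.eigh(C);a=v[:,1]*np.sign(v[1,1]);out.append((c.round(4),round(np.degrees(np.arctan2(a[1],a[0])),2),np.sqrt(12*l[::-1]).round(4)))
    return out
E
python3 - <<'E'
from soft import *
import pickle
p=pickle.load(open("top1.pkl","rb"));print(p["img"][186,338:342].tolist(),p["img"][186,326:329].tolist())
print(soft(p,[(179,193,330,352),(192,208,328,352),(206,220,336,360)]))
p=pickle.load(open("top17.pkl","rb"))
print(soft(p,[(177,192,323,345),(193,207,322,345),(206,219,322,345)]))
E
```

```text
[[145, 143, 76], [147, 144, 75], [149, 145, 76], [151, 148, 77]] [[223, 226, 226], [220, 223, 223], [220, 224, 223]]
[(array([ 0.4891, -0.0979]), np.float64(96.44), array([0.0337, 0.0177])), (array([ 0.4562, -0.0957]), np.float64(81.65), array([0.0337, 0.0176])), (array([ 0.4263, -0.1153]), np.float64(87.6), array([0.0337, 0.0174]))]
[(array([ 0.4927, -0.077 ]), np.float64(89.08), array([0.0333, 0.0177])), (array([ 0.4545, -0.0756]), np.float64(89.09), array([0.0339, 0.0172])), (array([ 0.4268, -0.0751]), np.float64(89.34), array([0.0329, 0.0176]))]
```

```bash
python3 - <<'E'
from h import *
import pickle
s=pickle.load(open("side1.pkl","rb"))
for z in(.07,.085,.1,.11):print(z,np.round(px(s,[.4067,-.3605,z]),1))
for t in((131,328),(133,348)):
  for z in(.09,.1,.11): print(t,z,at(s,t,z).round(4))
print(px(s,[.4087,-.362,.032]))
E
```

```text
0.07 [140.3 337.3]
0.085 [136.  337.4]
0.1 [131.6 337.6]
0.11 [128.7 337.8]
(131, 328) 0.09 [ 0.4356 -0.3775  0.09  ]
(131, 328) 0.1 [ 0.4349 -0.3614  0.1   ]
(131, 328) 0.11 [ 0.4341 -0.3453  0.11  ]
(133, 348) 0.09 [ 0.3763 -0.3717  0.09  ]
(133, 348) 0.1 [ 0.3764 -0.3557  0.1   ]
(133, 348) 0.11 [ 0.3764 -0.3397  0.11  ]
(np.float64(150.7241147269027), np.float64(336.1684669373486))
```

Request:
arm_command(
  steps=[
    [[0.0012,0,0.003],[0,0,0],0.65],
    [[0.0012,0.025,0.003],[0,0,0],0.65],
    [[0.0012,0.045,0.003],[0,0,0],0.65],
    [[0.0012,0.06,0.003],[0,0,0],0.65],
    [[0.0012,0.065,0.003],[0,0,0],0.65],
  ],
)

```text
t: 14.9
tool_pos: [0.4109, -0.3639, 0.0072]
tool_rot: [-1.091, 1.38, -1.377]
contact_force: [-0.1, 0.3, -0.5]
opening: 0.0556
```

```bash
cat > sw.py <<'E'
import sys
from h import *
p=ctrl.get_image("side");o=ctrl.get_obs()
print(round(o["t"],2),np.round(o["tool_pos"],4),np.round(o["contact_force"],1),round(o["opening"],4))
save(cv2.resize(p["img"][110:210,290:380],None,fx=6,fy=6,interpolation=cv2.INTER_CUBIC),sys.argv[1])
E
python3 sw.py s18.png; python3 go.py .4095 -.362 -.02 -13.3
```

```text
14.95 [ 0.4108 -0.3638  0.0071] [0.8 0.6 0.5] 0.0556
t 14.95 pos [ 0.4108 -0.3638  0.0071] F [0.8 0.6 0.5] op 0.0556
shift [-0.0015, 0.0271, -0.0017] turn [0.11, 0.01, -0.02]
```

View pics/s18.png

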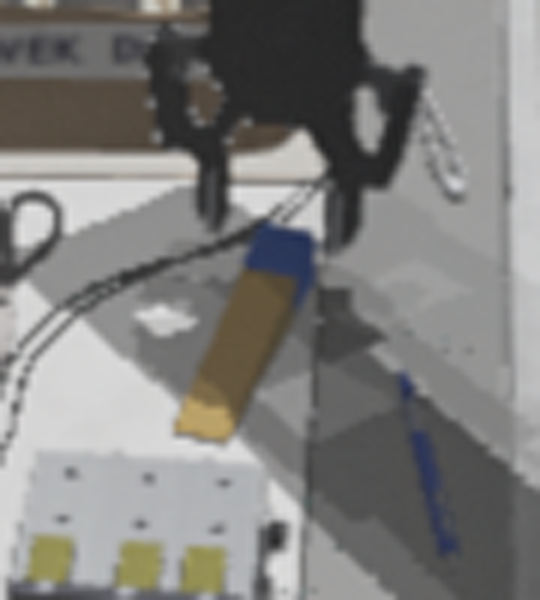

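Request:
arm_command(
  steps=[
    [[-0.0015,0.007,-0.001],[0,0,0],0.65],
    [[-0.0015,0.014,-0.001],[0,0,0],0.65],
    [[-0.0015,0.02,-0.001],[0,0,0],0.65],
    [[-0.0015,0.025,-0.001],[0,0,0],0.65],
  ],
)

```text
t: 15.35
tool_pos: [0.4102, -0.3621, -0.0183]
tool_rot: [-1.091, 1.38, -1.377]
contact_force: [-0.5, -0.2, 0.9]
opening: 0.0555
```

```bash
python3 sw.py s19.png
```

```text
15.4 [ 0.4097 -0.3616 -0.0191] [-0.8  0.4 -1.1] 0.0557
```

View pics/s19.png

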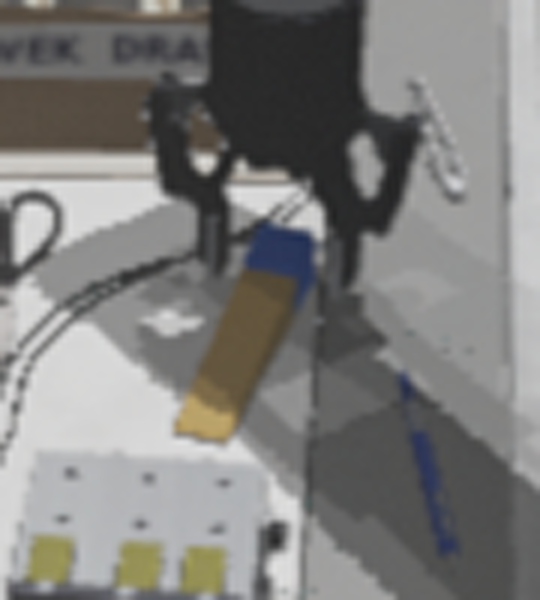

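Request:
arm_command(
  steps=[
    [[0,0,0],[0,0,0],0.4],
    [[0,0,0],[0,0,0],0.3],
    [[0,0,0],[0,0,0],0.2],
    [[0,0,0],[0,0,0],0.2],
    [[0,0,0],[0,0,0],0.2],
  ],
  force=60,
)

```text
t: 15.9
tool_pos: [0.4099, -0.3618, -0.0189]
tool_rot: [-1.091, 1.38, -1.376]
contact_force: [2.1, -1.4, -0.1]
opening: 0.0293
```

```bash
python3 sw.py s20.png; python3 go.py .4095 -.362 -.019 -1.7
```

```text
15.95 [ 0.4099 -0.3618 -0.019 ] [ 0.5 -1.  -1. ] 0.0288
t 15.95 pos [ 0.4099 -0.3618 -0.019 ] F [ 0.5 -1.  -1. ] op 0.0288
shift [0.0003, 0.0001, -0.0003] turn [0.13, -11.59, -0.06]
```

View pics/s20.png

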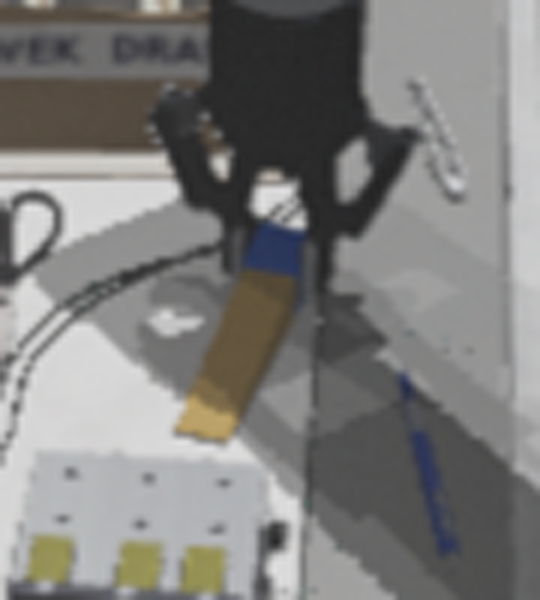

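```bash
python3 go.py .4505 -.335 -.019 -1.5
```

```text
t 15.95 pos [ 0.4099 -0.3618 -0.019 ] F [ 0.5 -1.  -1. ] op 0.0288
shift [-0.0354, -0.0, 0.0334] turn [0.13, -11.79, -0.06]
```

Request:
arm_command(
  steps=[
    [[-0.007,-0.0005,0.007],[0,-3,0],0.2],
    [[-0.014,-0.0005,0.014],[0,-6,0],0.2],
    [[-0.022,-0.0005,0.021],[0,-9,0],0.2],
    [[-0.029,-0.0005,0.028],[0,-11.8,0],0.2],
    [[-0.0354,-0.0005,0.0334],[0,-11.8,0],0.2],
  ],
)

```text
t: 16.45
tool_pos: [0.4503, -0.3345, -0.0189]
tool_rot: [-1.198, 1.232, -1.225]
contact_force: [-0.4, 0.2, -1.8]
opening: 0.029
```

```bash
python3 - <<'E'
from seg import *
import pickle
p=ctrl.get_image("top");pickle.dump(p,open("top21.pkl","wb"))
save(cv2.resize(p["img"][150:250,300:500],None,fx=4,fy=4,interpolation=cv2.INTER_CUBIC),"t21.png")
s=ctrl.get_image("side");pickle.dump(s,open("side21.pkl","wb"))
save(cv2.resize(s["img"][110:220,280:370],None,fx=6.5,fy=5.4,interpolation=cv2.INTER_CUBIC),"s21.png")
E
python3 go.py .4505 -.335 -.019 -1.5
```

```text
t 16.55 pos [ 0.4508 -0.3341 -0.0189] F [ 1.   0.5 -1.8] op 0.0291
shift [0.0009, 0.0001, -0.0003] turn [0.15, 0.0, -0.12]
```

View pics/t21.png

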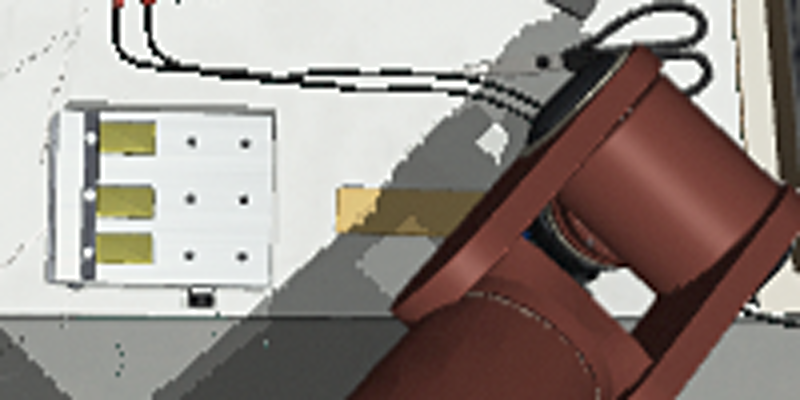

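View pics/s21.png

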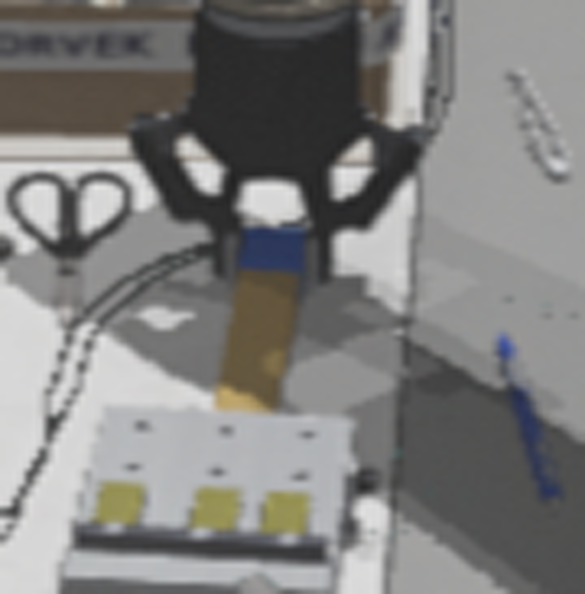

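```bash
python3 - <<'E'
from h import *
import pickle
p=pickle.load(open("top21.pkl","rb"))
f=lambda x,y,z:at(p,(150+(y+.5)/4-.5,300+(x+.5)/4-.5),z)[:2].round(4)
print("tip",f(338,187,.004),f(335,234,.004)," edges upper@380",f(400,188,.010), "lower",f(400,236,.010))
s=pickle.load(open("side21.pkl","rb"))
g=lambda x,y,z:at(s,(110+(y+.5)/5.4-.5,280+(x+.5)/6.5-.5),z)[:2].round(4)
print("blue/brass boundary",g(238,268,.026),g(302,270,.026))
E
```

```text
tip [ 0.4677 -0.2081] [ 0.4385 -0.2061]  edges upper@380 [ 0.4668 -0.2457] lower [ 0.4371 -0.2455]
blue/brass boundary [ 0.4657 -0.321 ] [ 0.4365 -0.3217]
```

Request:
arm_command(
  steps=[
    [[-0.02,0,0],[0,0,0],0.2],
    [[-0.04,0,0],[0,0,0],0.2],
    [[-0.06,0,0],[0,0,0],0.2],
    [[-0.08,0,0],[0,0,0],0.2],
    [[-0.1,0,0],[0,0,0],0.2],
  ],
)

```text
t: 17.05
tool_pos: [0.4529, -0.2319, -0.0189]
tool_rot: [-1.197, 1.232, -1.225]
contact_force: [0.4, -0.2, -1.8]
opening: 0.0288
```

```bash
cat > fin.py <<'E'
import sys,pickle
from h import *
n=sys.argv[1]
p=ctrl.get_image("top");pickle.dump(p,open("top%s.pkl"%n,"wb"))
save(cv2.resize(p["img"][150:250,300:460],None,fx=5,fy=5,interpolation=cv2.INTER_CUBIC),"t%s.png"%n)
s=ctrl.get_image("side");pickle.dump(s,open("side%s.pkl"%n,"wb"))
save(cv2.resize(s["img"][120:235,270:370],None,fx=6,fy=5.2,interpolation=cv2.INTER_CUBIC),"s%s.png"%n)
E
python3 fin.py 22;python3 go.py .454 -.217 -.019 -1.5
```

```text
t 17.15 pos [ 0.4529 -0.2312 -0.0189] F [ 0.  -0.6 -3.1] op 0.0294
shift [-0.0142, 0.0001, 0.0007] turn [0.19, 0.17, -0.17]
```

View pics/t22.png

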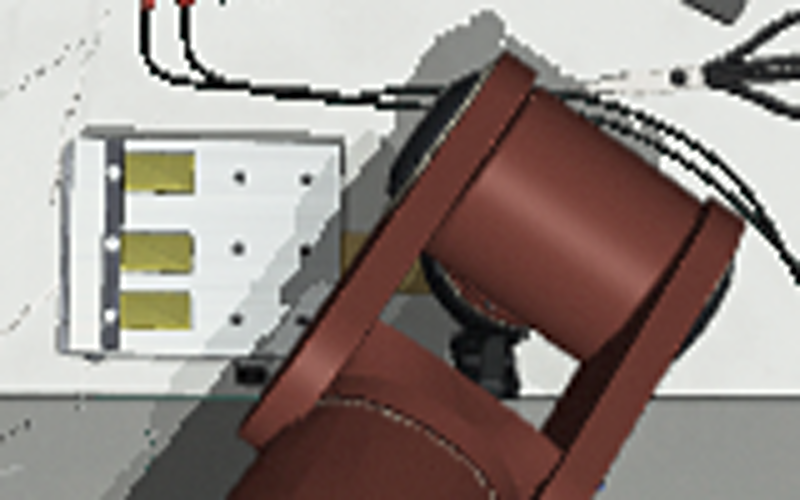

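View pics/s22.png

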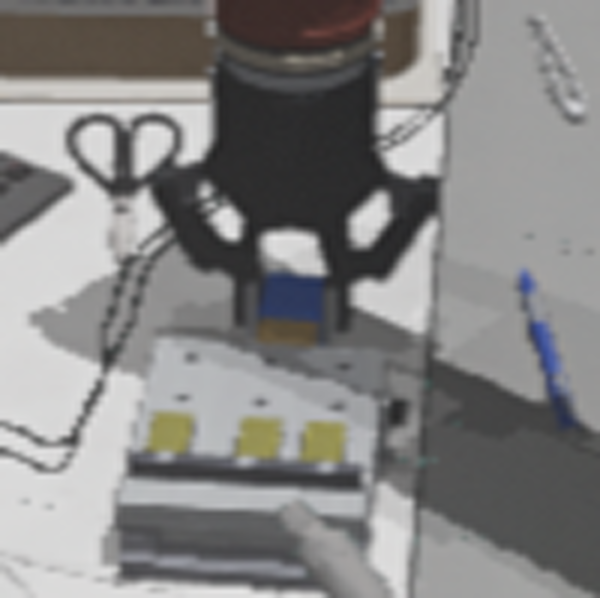

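Request:
arm_command(
  steps=[
    [[-0.002,0,0],[0,0,0],0.2],
    [[-0.005,0,0],[0,0,0],0.2],
    [[-0.008,0,0],[0,0,0],0.2],
    [[-0.01,0,0],[0,0,0],0.2],
    [[-0.01,0,0],[0,0,0],0.2],
  ],
)

```text
t: 17.65
tool_pos: [0.4531, -0.2212, -0.0189]
tool_rot: [-1.198, 1.231, -1.222]
contact_force: [0.1, 0.4, -1.4]
opening: 0.0294
```

Request:
arm_command(
  steps=[
    [[-0.001,0,0],[0,0,0],0.2],
    [[-0.002,0,0],[0,0,0],0.2],
    [[-0.003,0,0],[0,0,0],0.2],
  ],
)

```text
t: 17.95
tool_pos: [0.4532, -0.2183, -0.0189]
tool_rot: [-1.198, 1.231, -1.223]
contact_force: [-0.3, -0.6, -3.0]
opening: 0.0288
```

Request:
arm_command(
  steps=[
    [[-0.001,0,0],[0,0,0],0.2],
    [[-0.002,0,0],[0,0,0],0.2],
    [[-0.003,0,0],[0,0,0],0.2],
  ],
)

```text
t: 18.25
tool_pos: [0.4534, -0.2164, -0.0188]
tool_rot: [-1.2, 1.229, -1.224]
contact_force: [-1.1, -6.1, -3.5]
opening: 0.0287
```

Request:
arm_command(
  steps=[
    [[-0.002,0,0],[0,0,0],0.2],
    [[-0.004,0,0],[0,0,0],0.2],
    [[-0.006,0,0],[0,0,0],0.2],
    [[-0.006,0,0],[0,0,0],0.2],
  ],
)

```text
t: 18.65
tool_pos: [0.4538, -0.2114, -0.0185]
tool_rot: [-1.201, 1.227, -1.226]
contact_force: [0.9, -5.0, -3.9]
opening: 0.0293
```

```bash
python3 fin.py 23;python3 go.py .454 -.202 -.019 -1.5
```

```text
t 18.75 pos [ 0.4538 -0.2114 -0.0186] F [-0.2 -5.7 -3.8] op 0.0292
shift [-0.0094, 0.0004, 0.0] turn [0.13, 0.18, 0.09]
```

View pics/s23.png

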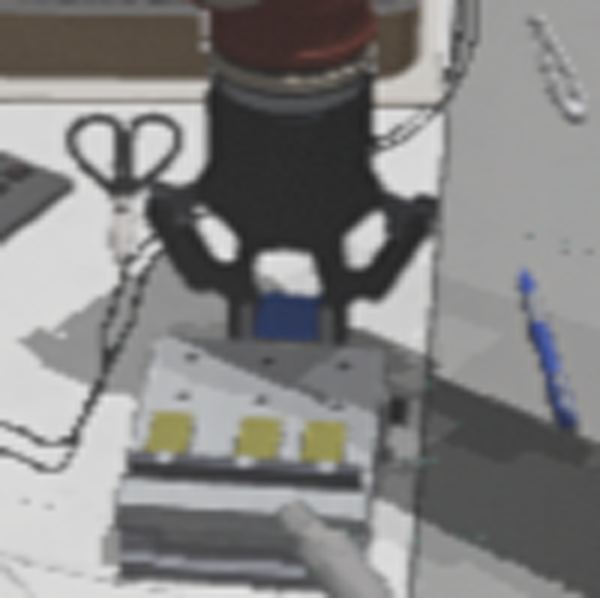

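Request:
arm_command(
  steps=[
    [[-0.002,0,0],[0,0,0],0.2],
    [[-0.005,0,0],[0,0,0],0.2],
    [[-0.008,0,0],[0,0,0],0.2],
    [[-0.0095,0,0],[0,0,0],0.2],
    [[-0.0095,0,0],[0,0,0],0.2],
  ],
)

```text
t: 19.25
tool_pos: [0.4542, -0.2028, -0.0184]
tool_rot: [-1.202, 1.225, -1.228]
contact_force: [0.4, -4.6, -4.0]
opening: 0.0289
```

```bash
python3 fin.py 24;python3 go.py .454 -.202 -.019 -1.5
python3 - <<'E'
from soft import *
import pickle
# side view: optical shift of plate free-edge region vs before lift
def g(n): return cv2.cvtColor(pickle.load(open("side%s.pkl"%n,"rb"))["img"],cv2.COLOR_RGB2GRAY)
S={n:pickle.load(open("side%s.pkl"%n,"rb"))for n in(21,22,23,24)}
# blocks centroid in px by yellowness
for n,p in S.items():
    I=p["img"].astype(float);w=np.clip((I[...,:2].mean(2)-I[...,2])/60.,0,1)
    o=[]
    for r0,r1,c0,c1 in((196,212,292,304),(196,212,307,320),(196,213,318,331)):
        W=w[r0:r1,c0:c1].copy();W[W<.3]=0;ys,xs=np.mgrid[r0:r1,c0:c1];o.append([round((W*ys).sum()/W.sum(),2),round((W*xs).sum()/W.sum(),2)])
    print(n,o)
E
```

```text
t 19.35 pos [ 0.4542 -0.2028 -0.0184] F [ 0.4 -4.9 -4.2] op 0.0292
shift [-0.0008, 0.0006, -0.0002] turn [0.09, 0.19, 0.21]
21 [[np.float64(202.62), np.float64(297.89)], [np.float64(203.66), np.float64(312.7)], [np.float64(204.47), np.float64(323.39)]]
22 [[np.float64(202.63), np.float64(297.89)], [np.float64(203.66), np.float64(312.67)], [np.float64(204.47), np.float64(323.39)]]
23 [[np.float64(202.64), np.float64(297.84)], [np.float64(203.64), np.float64(312.65)], [np.float64(204.43), np.float64(323.44)]]
24 [[np.float64(202.6), np.float64(297.8)], [np.float64(203.65), np.float64(312.68)], [np.float64(204.49), np.float64(323.44)]]
```

View pics/s24.png

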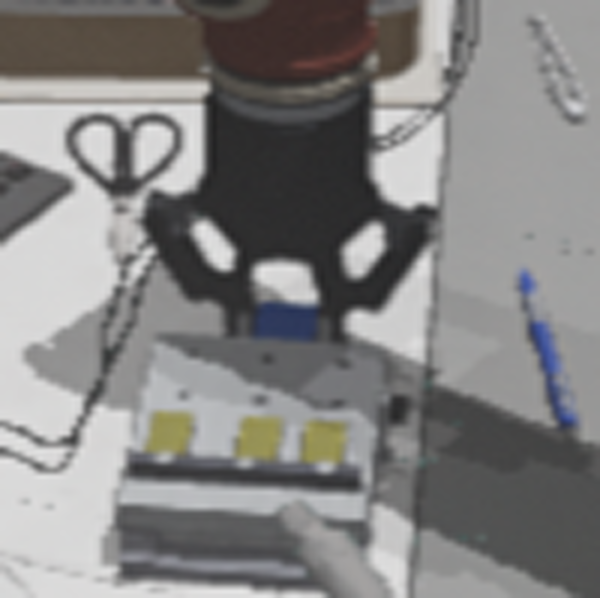

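View pics/t24.png

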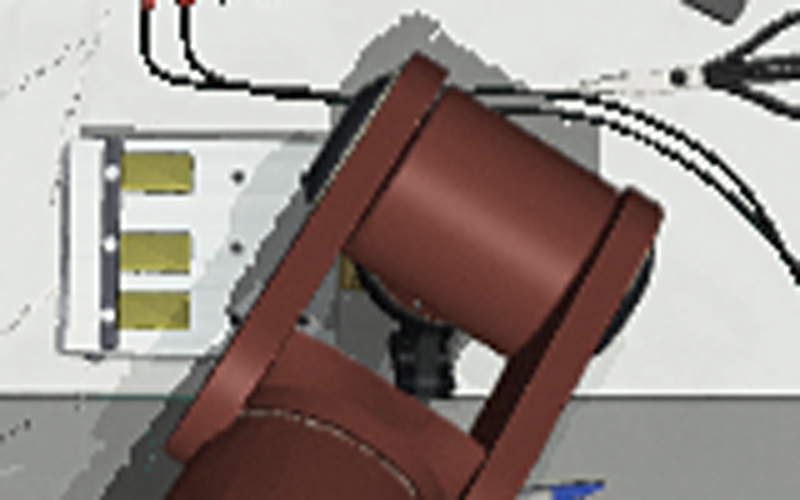

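```bash
cat > lift.py <<'E'
from h import *
import pickle,sys
P=lambda n:pickle.load(open("side%s.pkl"%n,"rb"))
def hole(p,r,c):
    g=cv2.cvtColor(p["img"],cv2.COLOR_RGB2GRAY).astype(float)[r-3:r+4,c-3:c+4]
    W=np.clip(np.percentile(g,60)-g-6,0,None);ys,xs=np.mgrid[r-3:r+4,c-3:c+4];return round((W*ys).sum()/W.sum(),2),round((W*xs).sum()/W.sum(),2)
f=P(21)
# world points of holes (plate coords) predicted px at rest and lifted 3mm
base=np.array([.457,-.099]);ux=np.array([.028,1.]);uy=np.array([-1,.028])
def pt(x,y,z,th):
    dx,dz=x-.05,z-.026
    X=.05+dx*np.cos(th)+dz*np.sin(th);Z=.026-dx*np.sin(th)+dz*np.cos(th)
    w=base+X*ux+y*uy;return [*w,Z]
for nm,x,y in(("A1",-.016,-.034),("B1",-.016,0),("C1",-.016,.034),("A2",-.049,-.034),("B2",-.049,0),("C2",-.049,.034),("edge",-.065,.0)):
    a=px(f,pt(x,y,.048,0));b=px(f,pt(x,y,.048,.03))
    m=[hole(P(n),round(a[0]),round(a[1])) for n in sys.argv[1:]] if nm!="edge" else []
    print(nm,np.round(a,1),"exp3mm drow",round(b[0]-a[0],2),m)
E
python3 lift.py 21 22 23 24
```

```text
A1 [196.8 300.6] exp3mm drow -0.42 [(np.float64(198.39), np.float64(299.69)), (np.float64(198.37), np.float64(299.7)), (np.float64(198.06), np.float64(299.72)), (np.float64(197.5), np.float64(300.27))]
B1 [197.7 313.5] exp3mm drow -0.42 [(np.float64(199.43), np.float64(313.23)), (np.float64(199.41), np.float64(313.2)), (np.float64(198.65), np.float64(313.11)), (np.float64(197.75), np.float64(313.6))]
C1 [198.7 326.5] exp3mm drow -0.42 [(np.float64(200.08), np.float64(325.2)), (np.float64(199.17), np.float64(325.37)), (np.float64(197.07), np.float64(325.58)), (np.float64(197.09), np.float64(325.5))]
A2 [189.  302.2] exp3mm drow -0.71 [(np.float64(188.43), np.float64(301.38)), (np.float64(187.64), np.float64(302.12)), (np.float64(187.06), np.float64(303.25)), (np.float64(187.03), np.float64(302.64))]
B2 [189.9 314.9] exp3mm drow -0.71 [(np.float64(189.31), np.float64(314.32)), (np.float64(188.35), np.float64(315.68)), (np.float64(189.06), np.float64(314.15)), (np.float64(188.54), np.float64(314.17))]
C2 [190.8 327.6] exp3mm drow -0.71 [(np.float64(190.07), np.float64(326.84)), (np.float64(190.53), np.float64(327.12)), (np.float64(189.77), np.float64(326.76)), (np.float64(189.01), np.float64(326.58))]
edge [186.2 315.5] exp3mm drow -0.85 []
```

```bash
python3 - <<'E'
from h import *
import pickle
P={n:cv2.cvtColor(pickle.load(open("side%s.pkl"%n,"rb"))["img"],cv2.COLOR_RGB2GRAY).astype(float) for n in(21,22,23,24)}
def hole(g,r,c,up=8):
    # local bg via row/col edges
    for _ in range(3):
        ri,ci=int(round(r)),int(round(c));w=g[ri-2:ri+3,ci-2:ci+3];W=np.clip(np.median(w)-w-4,0,None)
        ys,xs=np.mgrid[ri-2:ri+3,ci-2:ci+3];r,c=(W*ys).sum()/W.sum(),(W*xs).sum()/W.sum()
    return round(r,2),round(c,2)
for nm,r,c in(("A1",196.8,299.7),("B1",197.2,313),("C1",198,326),("A2",188.4,301.4),("B2",189.3,314.3),("C2",190,326.8)):
    print(nm,[tuple(map(float,hole(P[n],r,c))) for n in P])
for n in P: print(n,P[n][183:193,308].astype(int).tolist(),P[n][185:194,322].astype(int).tolist())
E
```

```text
A1 [(197.06, 299.69), (197.04, 299.7), (196.8, 299.79), (196.76, 299.98)]
B1 [(196.89, 312.95), (196.89, 312.94), (196.43, 313.25), (195.71, 313.4)]
C1 [(197.69, 325.83), (197.66, 325.91), (195.88, 323.43), (197.1, 325.64)]
A2 [(188.43, 301.38), (188.24, 301.46), (185.85, 303.73), (187.0, 301.83)]
B2 [(189.31, 314.32), (188.81, 314.71), (189.06, 314.15), (188.54, 314.16)]
C2 [(190.07, 326.82), (190.07, 326.9), (189.77, 326.74), (188.67, 326.24)]
21 [214, 210, 196, 181, 180, 181, 181, 181, 180, 180] [100, 136, 178, 180, 178, 179, 179, 179, 179]
22 [99, 93, 94, 119, 160, 163, 162, 165, 180, 181] [74, 93, 118, 119, 118, 114, 96, 114, 161]
23 [58, 63, 83, 95, 96, 96, 109, 148, 163, 163] [67, 88, 96, 94, 97, 108, 119, 119, 120]
24 [55, 65, 96, 98, 97, 96, 96, 110, 150, 163] [69, 94, 95, 95, 95, 95, 98, 107, 119]
```

```bash
python3 - <<'E'
from soft import *
import pickle
a=pickle.load(open("side1.pkl","rb"));p=ctrl.get_image("side");o=ctrl.get_obs()
print(round(o["t"],2),np.round(o["tool_pos"],4),np.round(o["contact_force"],1),round(o["opening"],4))
save(p["img"],"fin.png")
t=pickle.load(open("top24.pkl","rb"));print(soft(t,[(177,192,323,341),(193,207,322,341),(206,219,322,341)]))
E
```

```text
19.4 [ 0.4542 -0.2029 -0.0184] [-0.2 -5.3 -4.5] 0.029
[(array([ 0.4927, -0.0755]), np.float64(88.32), array([0.0336, 0.0177])), (array([ 0.4546, -0.075 ]), np.float64(88.6), array([0.0335, 0.0173])), (array([ 0.4269, -0.0742]), np.float64(90.35), array([0.0331, 0.0177]))]
```

View pics/fin.png

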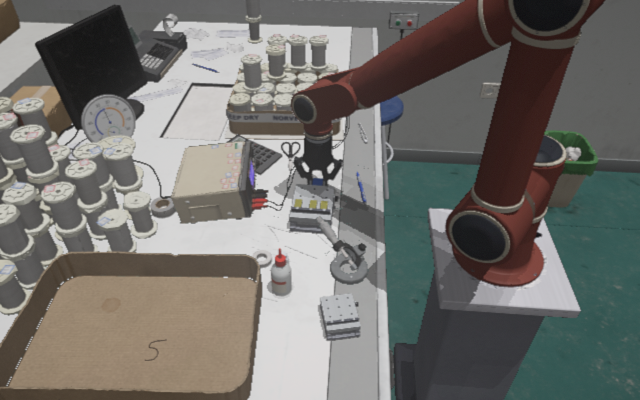

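```bash
python3 -c "
from station import ctrl
print(ctrl.finish_job())"
```

```text
the job is handed in; nothing more can be done
None
```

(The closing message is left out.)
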